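Stow the weighted tins and shut the stayed chest lid

ROBOT

A 6-joint arm with a two-finger parallel gripper is mounted at the origin on the work surface. World frame = base frame: x ahead of the robot, y to its left, z up, the work surface at z = 0. Lengths are in mm, angles in degrees, forces in N, time in s.
With the tool pointing down it reaches from about 350 to 850 mm from the base axis. Payload 8.1 kg.
Tool frame: the origin (TCP) lies between the finger pads; the fingertips stand 8 mm ahead of it and the grasp point (between the pads) lies 11 mm behind it (r.tip_extent is the distance from the TCP to the fingertips, in mm); z points along the fingers, y is the direction in which the jaws open and shut (so a half turn about z gives the same grasp; the last joint's range is limited). The gripper opens to 85 mm and grips with 20 to 120 N. Pads are 22 mm wide; open, the fingers measure 114 mm over their backs; the gripper's body (76 mm by 85 mm) begins 54 mm behind the grasp point. The pads swing forward as they close: fully open they stand 13 mm farther back than shut.
Start: joints at [-71.815, 7.471, 85.268, -0, 87.261, -4.893], TCP at [235.217, -551.977, 239.292] pointing down, gripper open.
Joint ranges: [-169.43, 169.43], [-51.17, 129.36], [1.28, 143.12], [-76.62, 256.62], [0, 156.53], [-152.29, 152.29]. Speed limits (degrees/s): [136.94, 136.94, 159.86, 180, 180, 180].

INTERFACE

Orientations are given as [roll, pitch, yaw] about the fixed x, y, z axes, in that order (R = Rz(yaw) Ry(pitch) Rx(roll)).
In Python, from bench import sensors, viewer, hand_in, r gives the robot as it stands. The module is installed in compiled form; this text tells all that it offers.
- The arm moves only by the tool move_arm, never from a script. Its argument "rows" is a list that holds one entry, the list of rows, each a list of 6 numbers: the shift along the tool's x, y, z in m, then the turn, a rotation vector about the tool's x, y, z in degrees. In form: [[[tx, ty, tz, rx, ry, rz], ...]]. A call has 1 to 20 rows; each row is the pose to reach, as a shift and turn from the pose commanded when the call began, along the tool's axes at that moment; what a row does not reach only later rows make up. A row lasts 1/10 s, in which the tool goes at most 50 mm and 8.59 degrees, less where a joint would pass 70% of its speed; a pose out of reach is approached as far as the arm can. A call with a gripper value outside its range is refused whole. "grip" is the opening, from 0 (shut) to 1 (fully open), set as the call begins (left out, the last holds). The fingers move at their own pace and stop on an object; "newtons" is the grip in N (left out, the last holds). Time passes only in rows, so rows that repeat a pose let the fingers close. It gives the time, the measured TCP pose, the force and the opening at its end, in the units of the state.
- sensors.sense(): the state, without advancing time (a new reading comes with each control period).
- viewer.snapshot(name): name is "scene" or "top" or "wrist"; returns a dict with "color" (384x512x3 uint8, red, green, blue), "camera_matrix" (3x3 intrinsics, pixels), "R" (3x3) and "t" (3): a world point X has camera coordinates R X + t. Camera axes: x right, y down, z forward; pixel columns grow to the right and rows downward; lengths in mm; the calibration is good to about 2 mm. The wrist camera is an equidistant fisheye: a pixel r from the principal point sees the ray r / f radians off the axis. A picture is of the moment at which its call begins. There is no depth.
- hand_in(): hands the job in, once; it reports no verdict.
The state is a dict: "time": time; "joint_pos": joint angles; "qd": joint speeds; "joint_efforts": joint torques, N m; "tool_pos": TCP position; "tcp_rot": TCP orientation; "ft_force": force on the tool from outside, world axes, zero at the start; "wrist_torque": the same for the moment, N m; "finger_gap": finger opening in mm.
Only numpy, scipy, OpenCV 4.12 (cv2) and the standard library are available. Lean on these libraries where they do the work, as an engineer would, in place of code of your own. Each camera call takes 0.05 s, during which the arm holds its last target.

TASK

Put every white tin on the bench into the open blue chest, each standing on its heavy end: the heavy end cannot be seen, so lift a tin by its two black side buttons and see which end dips. When all tins stand in the chest, break the lid's locked folding stay by pulling its red knuckle bar towards the robot, with the lid staying up, and then lower the lid gently by its handle until it is fully shut; do not let it drop. Leave the screwdriver, the cutter and the white ceramic sleeve alone.

Things in the scene. Friction and masses are not known exactly. Their poses are not given: they have to be found in the camera images.
- chest: blue steel chest fixed to the bench, 210 (x) x 300 (y) x 100 mm (z), open on top, walls and floor 6 mm thick, so 198 x 288 mm inside and the floor 6 mm up. Origin under its centre; its x axis points away from the robot to the hinge side, y to the robot's left, z up
- lid (a joint): opening angle of the blue lid, rad: 0 shut, grows as it opens upwards about the hinge on the chest's far rim. Starts at 1.28, held up by the locked stay: pushing it down then does nothing. Once the stay is broken, hinge friction alone holds it above about 1.1 rad; lower, it falls and slams if not held. Lid 212 x 300 x 8 mm, 0.45 kg
- lid_hinge (a point): point on the lid's hinge axis (which is the chest's y direction), mid-width, 105 mm beyond the chest's centre and 100 mm up
- lid_handle (a point): middle of the black handle, a round bar 12 mm in diameter, 120 mm long, along the chest's y, standing out from the lid's free edge in the lid's plane with a 30 mm gap between bar and edge; 248 mm from the hinge axis. At the top when the lid is open; in front of the chest, about 104 mm up, when shut. Its attitude turns with the lid
- stay_knuckle (a point): point on the red knuckle bar, 14 mm diameter, that sticks out 76 mm level towards the chest's -y from the middle joint of the two-link steel stay on the chest's right side; the point is 58 mm out from the stay. It moves on a circle of 92 mm radius about stay_foot, towards the robot when the stay is broken (a few newtons); 0.45 rad along it breaks it well
- stay_foot (a point): centre of that circle: the axis of the stay's fixed lower pivot on the chest's right side (axis along the chest's y), 58 mm out from the stay
- stay_upper (a joint): folding angle at the stay's knuckle in rad: 0 is locked straight (just past centre, against its stop), it grows as the stay is broken and folds towards the robot; about 2.73 with the lid shut
- tin_a: sealed white square tin with a green band round each end, 84 mm long (its x axis), 44 x 44 mm across, 0.35 to 0.52 kg. Origin at its centre. It starts lying on the bench on a flat side, origin 22 mm up, turned any way. At mid-length, on the two sides its y axis points to, a black round rubber grip button (22 mm diameter) stands out; 58 mm over both. Of the four tins only 2 or 3 are there
- tin_b: a tin like tin_a, same look and axes. All tins: a weight is fixed inside at one end, its effect about 24 mm off centre; it cannot be seen, and may be at the +x or the -x end, not the same in all tins. The buttons turn stiffly in the tin about its y axis: pinched by both buttons and lifted clear, the tin tips heavy end down within about 1 s, by some 35 to 65 degrees, and friction stops it there
- tin_c: a tin like tin_a, same look and axes. All tins: held by the buttons, a tin can be turned further by setting the edge of its low end on the bench (pressed lightly) and moving the buttons forward over that edge until it stands on that end (origin 42 mm up); it then keeps that angle when lifted again by the buttons
- tin_d: a tin like tin_a, same look and axes; its heavy end may be either one
- screwdriver: loose screwdriver with an orange handle lying on the bench, to be left alone
- cutter: loose green cutter knife, 150 mm long, lying on the bench, to be left alone
- ceramic: loose white ceramic sleeve, 34 mm diameter, 40 mm tall, standing on the bench, to be left alone
Things that resemble listed ones, but are neither listed nor needed, are in the scene too. Leave any yellow look-alike of the tin_a alone. What is shaped like the tin_b but pink is not meant.

How it is judged (in metres and radians):
On the way, in this order (a step that is already met when the one before it is completed fails the run):
1. every tin stands in the chest on its heavy end (angle between the x axis of each of tin_a, tin_b, tin_c, tin_d and the z axis of chest, either way round below 0.2 rad and z of each of tin_a_c1, tin_b_c1, tin_c_c1, tin_d_c1 in the frame of chest below 0.025 m and x of tin_a in the frame of chest between -0.085 and 0.085 m and y of tin_a in the frame of chest between -0.13 and 0.13 m and z of tin_a in the frame of chest between 0.035 and 0.06 m and linear speed of each of tin_a, tin_b, tin_c, tin_d below 0.03 m/s and x of tin_b in the frame of chest between -0.085 and 0.085 m and y of tin_b in the frame of chest between -0.13 and 0.13 m and z of tin_b in the frame of chest between 0.035 and 0.06 m and x of tin_c in the frame of chest between -0.085 and 0.085 m and y of tin_c in the frame of chest between -0.13 and 0.13 m and z of tin_c in the frame of chest between 0.035 and 0.06 m and x of tin_d in the frame of chest between -0.085 and 0.085 m and y of tin_d in the frame of chest between -0.13 and 0.13 m and z of tin_d in the frame of chest between 0.035 and 0.06 m), for 0.3 s.
2. the stay is broken at its knuckle while the lid is still up (value of joint stay_upper above 0.3 rad and value of joint lid above 0.8 rad), for 0.2 s.
3. the lid is shut (value of joint lid below 0.04 rad), for 0.2 s.
At the end, for the whole second after the job is handed in: Every tin that is present stands at rest on the chest's floor inside its walls, upright within 0.2 rad, with its hidden weight (tin_a_c1 is the weight of tin_a, and so on) at the lower end; the lid is shut (joint below 0.04 rad) with the stay folded (all of step 1 and value of joint lid below 0.04 rad and value of joint stay_upper above 2.4 rad); the robot touches nothing.
It fails at once if the lid comes down faster than 1 rad/s (dropped or slammed) (velocity of joint lid below -1 rad/s).
It fails at once if the screwdriver is moved by more than 30 mm (distance of screwdriver from where it was at the start of the episode above 0.03 m).
It fails at once if the cutter is moved by more than 30 mm (distance of cutter from where it was at the start of the episode above 0.03 m).
It fails at once if the ceramic is moved by more than 30 mm (distance of ceramic from where it was at the start of the episode above 0.03 m).
Of tin_a, tin_b, tin_c, tin_d only 2 to 3 are there at a start; the rules pass over those that are not, and their reading is None.
At some moment in a run one of tin_a, tin_b, tin_c, tin_d may be knocked a few centimetres aside while the robot is not near it.
It also fails if it takes over 210 s, if anything falls off the work surface, if the arm or the gripper's body presses on something with over 40 N, if the wrist force passes 120 N, or if a joint passes its speed limit or range.

## Working session

There is one attempt and no reset: what is moved stays moved. The work goes in short steps, Python scripts to look and compute and a tool call to move; the robot and the scene stay as the last step left them, time stands still between calls to the robot, and variables do not carry over. Pictures are saved under pics/ and viewed, and the job is handed in when it is done.

Besides the shell and the picture viewer there is one more tool, called after ">>>" by a JSON object that holds its "api" and its "payload", one argument or row to a line. move_arm: Moves the arm, as the interface text tells. Its arguments: {"type":"object","properties":{"rows":{"type":"array","items":{"type":"array","items":{"type":"array","items":{"type":"number"}}}},"grip":{"type":"number"},"newtons":{"type":"number"}},"required":["rows"]}

```bash
ls; mkdir -p pics; cat > h.py <<'E'
import numpy as np, cv2
from bench import sensors, viewer, hand_in, r
from scipy.spatial.transform import Rotation as Ro
def snap(n,f):
    s=viewer.snapshot(n); cv2.imwrite(f'pics/{f}.png',s['color'][:,:,::-1]); np.savez(f'pics/{f}.npz',**{k:s[k] for k in('camera_matrix','R','t')}); return s
def crop(f,x0,y0,x1,y1,k,o):
    im=cv2.imread(f'pics/{f}.png')[y0:y1,x0:x1]; cv2.imwrite(f'pics/{o}.png',cv2.resize(im,None,fx=k,fy=k,interpolation=cv2.INTER_CUBIC))
def ray(f,u,v,fish=False):
    s=np.load(f'pics/{f}.npz');K=s['camera_matrix'];R=s['R'];t=s['t'].ravel()
    x=(u-K[0,2])/K[0,0];y=(v-K[1,2])/K[1,1]
    if fish:
        a=np.hypot(x,y);k=np.sin(a)/a if a>1e-9 else 1; d=np.array([x*k,y*k,np.cos(a)])
    else: d=np.array([x,y,1])
    return -R.T@t, R.T@d
def px(f,u,v,z,fish=False):
    c,d=ray(f,u,v,fish); return c+d*(z-c[2])/d[2]
def proj(f,X,fish=False):
    s=np.load(f'pics/{f}.npz');K=s['camera_matrix'];c=s['R']@np.array(X,float)+s['t'].ravel()
    if fish:
        th=np.arctan2(np.hypot(c[0],c[1]),c[2]);ph=np.arctan2(c[1],c[0]);return K[0,0]*th*np.cos(ph)+K[0,2],K[1,1]*th*np.sin(ph)+K[1,2]
    return K[0,0]*c[0]/c[2]+K[0,2],K[1,1]*c[1]/c[2]+K[1,2]
def tri(*obs):
    A=np.zeros((3,3));b=np.zeros(3)
    for o in obs:
        c,d=ray(*o);d=d/np.linalg.norm(d);P=np.eye(3)-np.outer(d,d);A+=P;b+=P@c
    return np.linalg.solve(A,b)
E
python3 - <<'E'
from h import *
for n in('scene','top','wrist'):
    s=snap(n,n+'0'); print(n,s['camera_matrix'].round(1).tolist(),s['R'].round(3).tolist(),s['t'])
print(sensors.sense()); 
for n in('scene','top','wrist'):
    crop(n+'0',0,0,512,384,1.5,n+'0b')
E
```

```text
pics
scene [[425.7, 0.0, 256.7], [0.0, 425.7, 188.6], [0.0, 0.0, 1.0]] [[0.746, 0.666, 0.003], [0.561, -0.626, -0.542], [-0.359, 0.406, -0.84]] [-441.73947087 -182.48922068 1564.252873  ]
top [[366.2, 0.0, 257.4], [0.0, 366.2, 183.5], [0.0, 0.0, 1.0]] [[-0.021, -1.0, -0.006], [-0.988, 0.022, -0.155], [0.155, 0.002, -0.988]] [  29.19902766  600.15143099 1376.43953825]
wrist [[297.3, 0.0, 255.2], [0.0, 297.3, 188.5], [0.0, 0.0, 1.0]] [[0.392, -0.92, -0.001], [-0.874, -0.373, 0.31], [-0.285, -0.12, -0.951]] [-599.04971673  -40.51162375  379.92301379]
{'time': 0.15, 'joint_pos': array([-7.18146566e+01,  7.50724839e+00,  8.53171399e+01, -8.50403158e-04,
        8.72605618e+01, -4.89228184e+00]), 'qd': array([ 0.00766658, -0.15897942, -0.12137343,  0.03247317,  0.04347081,
        0.02904721]), 'joint_efforts': array([ 9.96125782e-04, -5.70063472e+01, -5.01157773e+01, -3.05267222e-04,
        9.62377293e-03,  7.82599636e-05]), 'tool_pos': array([ 235.07725312, -551.57113893,  238.44268465]), 'tcp_rot': array([-1.79915287e+02, -6.39848794e-03,  2.30776618e+01]), 'ft_force': array([-0.11881868,  0.08004848, -0.67880452]), 'wrist_torque': array([-0.01870195, -0.00813197,  0.02949835]), 'finger_gap': 85.70277300345266}
```

View pics/scene0b.png

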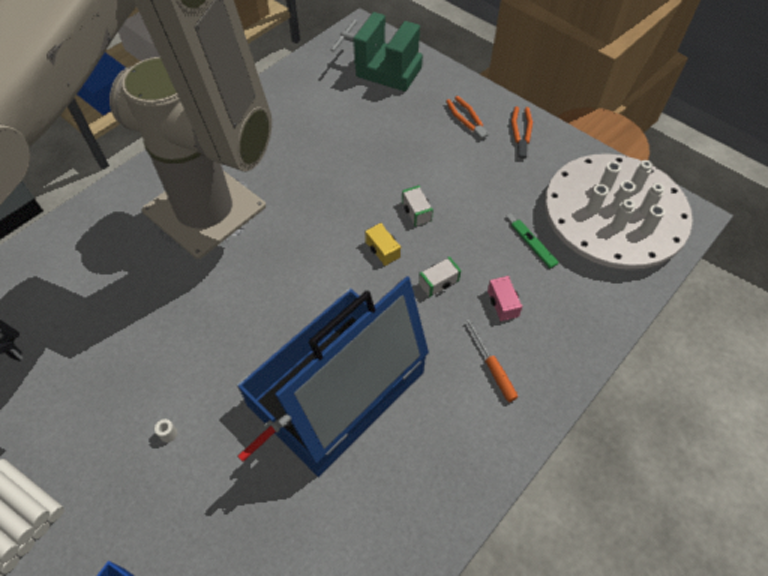

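View pics/top0b.png

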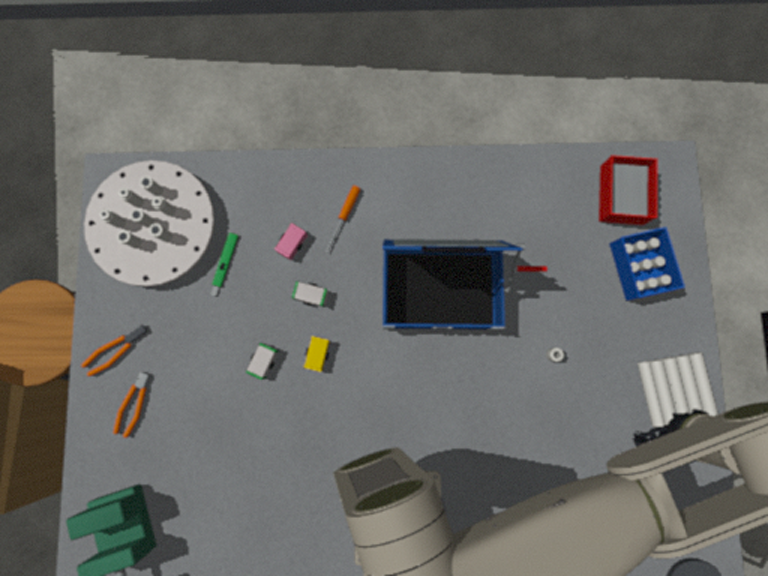

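View pics/wrist0b.png

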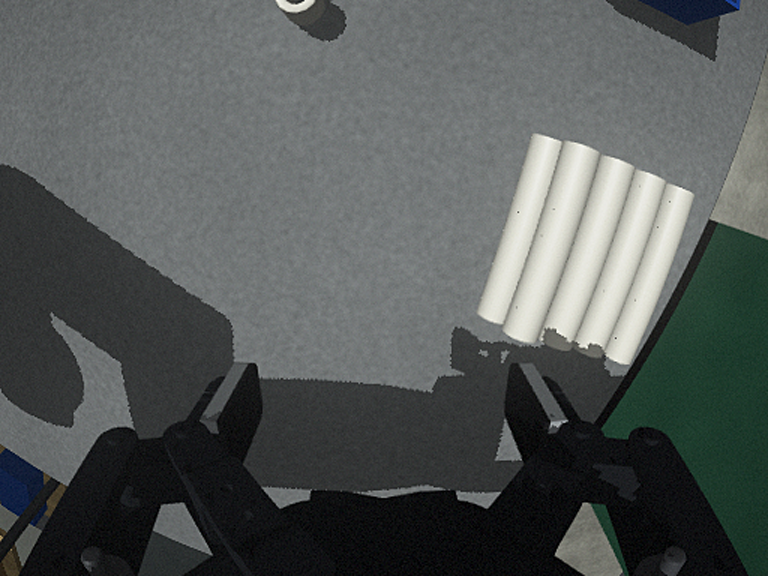

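Candidates (in the 1.5× top picture): white/green tins at (310,293) and (262,361). Look-alikes are yellow at (317,354) and pink at (292,241). Other white objects are the ceramic sleeve at (557,354) and the rods at (680,385). I choose the two white ones with green bands. A third tin might be hidden by the arm.

```bash
python3 - <<'E'
from h import *
crop('top0',150,140,270,270,6,'c1'); crop('scene0',240,110,360,230,5,'c2')
crop('top0',240,150,380,250,5,'c3')
E
```

```text
(no output)
```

View pics/c1.png

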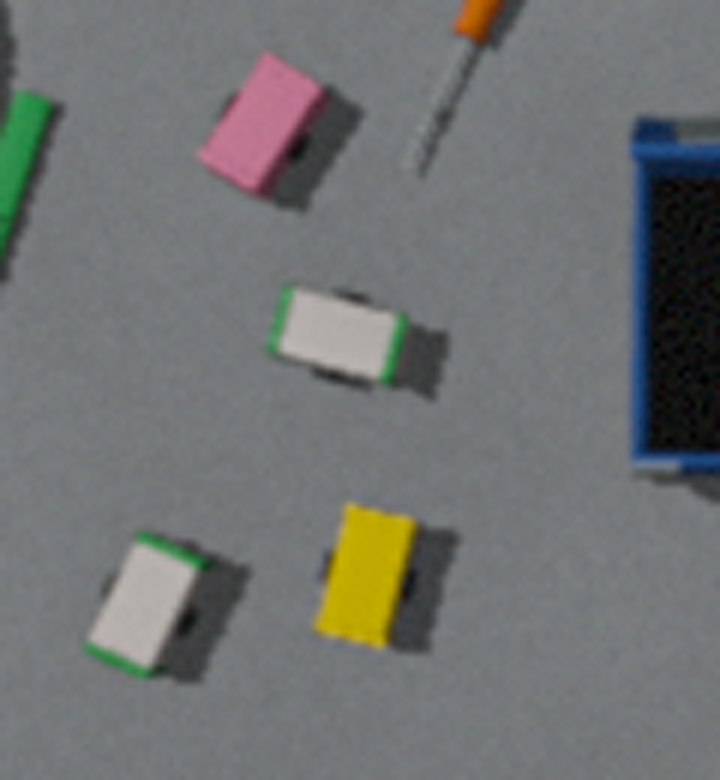

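View pics/c2.png

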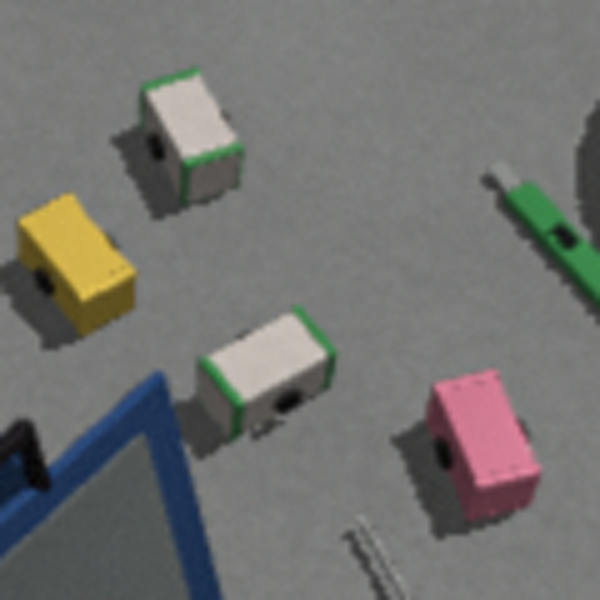

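View pics/c3.png

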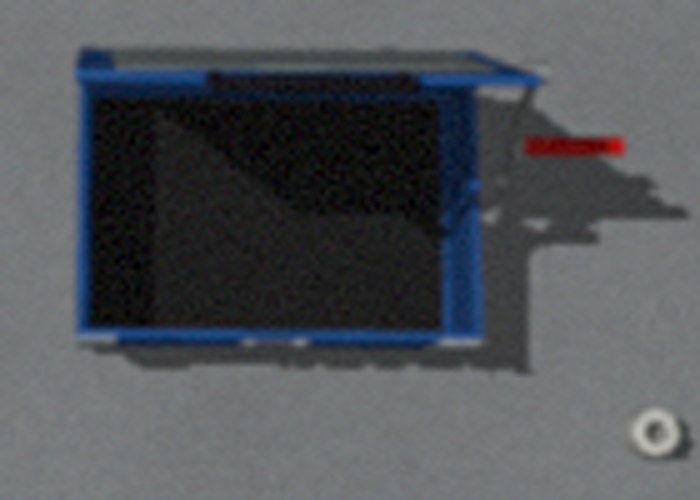

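```bash
python3 - <<'E'
from h import *
def P(pts,ox,oy,k,z,f='top0'):
    return np.array([px(f,(u+.5)/k+ox-.5,(v+.5)/k+oy-.5,z) for u,v in pts])
for n,p in dict(T1=[(284,285),(408,317),(393,383),(270,352)],T2=[(140,533),(210,560),(150,677),(85,645)],Y=[(348,505),(415,517),(384,645),(316,632)],pink=[(267,52),(325,95),(262,193),(200,155)]).items():
    q=P(p,150,140,6,44); print(n,q.round(0)[:,:2].tolist(),q.mean(0).round(1), [round(float(np.linalg.norm(q[i]-q[i-1])),1) for i in range(4)])
q=P([(78,343),(482,343)],240,150,5,100);print('chest near rim',q.round(1).tolist())
print('lid edge', P([(78,80),(540,80)],240,150,5,300).round(1))
q=P([(655,433)],240,150,5,40);print('cer',q)
# scene: chest near-left top corner (352,292)/1.5, near-right corner (242,388)/1.5
for u,v in((352,292),(241,386)): print(px('scene0',u/1.5,v/1.5,100))
print(px('scene0',322/1.5,474/1.5,0), px('scene0',243/1.5,457/1.5,150))
for n,uv in dict(red0=((525,145),(288,424)),red1=((625,145),(241,458))).items():
    t=((uv[0][0]+.5)/5+239.5,(uv[0][1]+.5)/5+149.5); s=(uv[1][0]/1.5,uv[1][1]/1.5)
    print(n,tri(('top0',*t),('scene0',*s)))
E
```

```text
T1 [[592.0, 252.0], [570.0, 171.0], [527.0, 181.0], [549.0, 261.0]] [559.4 216.2  44. ] [44.4, 83.5, 43.8, 82.3]
T2 [[434.0, 343.0], [416.0, 298.0], [344.0, 335.0], [365.0, 377.0]] [389.9 338.3  44. ] [77.4, 48.3, 81.4, 46.4]
Y [[449.0, 210.0], [441.0, 167.0], [361.0, 187.0], [370.0, 230.0]] [405.1 198.9  44. ] [82.1, 43.6, 82.5, 44.0]
pink [[748.0, 264.0], [718.0, 225.0], [653.0, 266.0], [680.0, 307.0]] [699.7 265.6  44. ] [81.0, 48.6, 76.6, 48.5]
chest near rim [[463.1, 26.8, 100.0], [456.7, -270.5, 100.0]]
lid edge [[ 619.3   21.3  300. ]
 [ 612.7 -274.9  300. ]]
cer [[ 388.84963313 -411.1292719    40.        ]]
[480.42470613  22.56879403 100.        ]
[ 468.24397837 -268.82285608  100.        ]
[ 672.23407163 -269.26190176    0.        ] [ 592.20621666 -360.80226654  150.        ]
red0 [ 602.00073226 -283.66986032  163.5492287 ]
red1 [ 593.31085856 -366.44372198  159.20235909]
```

The crops confirm two white tins with green bands and black buttons: T1 near (559,216) and T2 near (390,338). The arm may hide a third, so I'll move over T1 and look again.

```bash
cat >> h.py <<'E'
def goto(x,y,z,yaw,pitch=0,roll=180):
    s=sensors.sense();R0=Ro.from_euler('xyz',s['tcp_rot'],degrees=True);R1=Ro.from_euler('xyz',[roll,pitch,yaw],degrees=True)
    d=R0.inv().apply(np.array([x,y,z])-s['tool_pos'])/1000;rv=(R0.inv()*R1).as_rotvec(degrees=True)
    print('row',d.round(4).tolist(),rv.round(2).tolist(),'n>=',max(np.linalg.norm(d)/.05,np.linalg.norm(rv)/8.59).round(1))
def st():
    s=sensors.sense();print({k:np.round(s[k],1).tolist() for k in('time','tool_pos','tcp_rot','ft_force','joint_pos','finger_gap')})
E
python3 -c "
from h import *
print(r.tip_extent)
goto(559,216,180,74.7)"
```

```text
8.0
row [0.5989, -0.5791, 0.0594] [-0.08, -0.04, -51.62] n>= 16.7
```

>>> {"api": "move_arm", "payload": {
  "rows": [
    [[0.04,-0.04,0,0,0,-4],[0.075,-0.073,0.005,0,0,-8],[0.11,-0.105,0.01,0,0,-12],[0.145,-0.14,0.01,0,0,-15],[0.18,-0.173,0.015,0,0,-18],[0.21,-0.205,0.02,0,0,-21],[0.245,-0.24,0.02,0,0,-24],[0.28,-0.27,0.025,0,0,-27],[0.315,-0.305,0.03,0,0,-30],[0.35,-0.335,0.035,0,0,-33],[0.385,-0.37,0.04,0,0,-36],[0.42,-0.405,0.04,0,0,-39],[0.455,-0.44,0.045,0,0,-42],[0.49,-0.475,0.05,0,0,-45],[0.525,-0.51,0.055,0,0,-48],[0.56,-0.54,0.058,0,0,-50],[0.585,-0.565,0.059,0,0,-51],[0.599,-0.579,0.059,0,0,-51.6],[0.599,-0.579,0.059,0,0,-51.6],[0.599,-0.579,0.059,0,0,-51.6]]
  ],
  "grip": 1
}}

```text
time: 2.15
tool_pos: [558.9, 215.4, 179.7]
tcp_rot: [-179.9, 0.1, 74.7]
ft_force: [-0.1, -0.6, -0.1]
finger_gap: 85.3
```

```bash
python3 - <<'E'
from h import *
st()
snap('top','top1');snap('wrist','wr1');crop('top1',0,0,512,384,1.5,'top1b');crop('wr1',0,0,512,384,1.5,'wr1b')
E
```

```text
{'time': 2.2, 'tool_pos': [558.9, 215.4, 179.7], 'tcp_rot': [-179.9, 0.1, 74.7], 'ft_force': [-0.1, -0.6, -0.1], 'joint_pos': [16.2, 9.3, 89.5, -0.0, 81.2, 31.5], 'finger_gap': 85.3}
```

View pics/top1b.png

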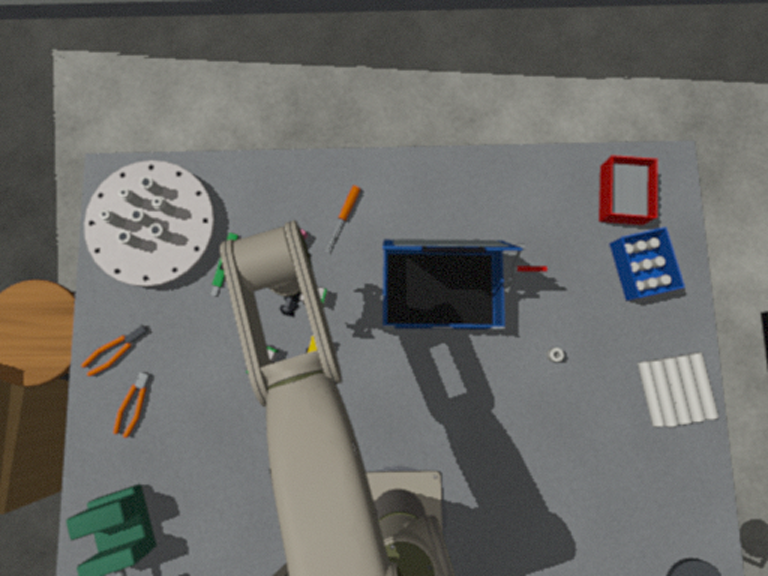

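View pics/wr1b.png

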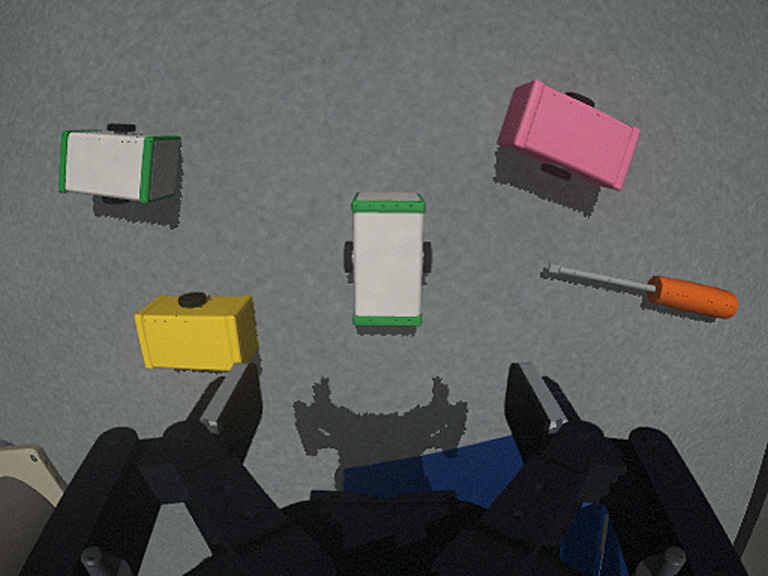

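```bash
python3 - <<'E'
from h import *
f='wr1'
a=px(f,349/1.5,258/1.5,22,True);b=px(f,427/1.5,258/1.5,22,True);print(a,b,(a+b)/2)
q=np.array([px(f,u/1.5,v/1.5,44,True) for u,v in((352,211),(425,211),(422,325),(354,325))]);print(q.round(1),q.mean(0))
e0=(q[0]+q[1])/2;e1=(q[2]+q[3])/2;print(np.degrees(np.arctan2(*(e0-e1)[1::-1])),np.linalg.norm(e0-e1))
c=(a+b)/2
E
```

```text
[536.91931282 222.56365178  22.        ] [588.09277833 208.58312327  22.        ] [562.50604558 215.57338753  22.        ]
[[550.3 255.9  44. ]
 [593.5 244.2  44. ]
 [573.6 171.1  44. ]
 [530.2 183.   44. ]] [561.89319489 213.56031143  44.        ]
74.64627158419682 75.65963228010425
```

```bash
python3 -c "
from h import *
goto(562,216.5,12,74.7)"
```

```text
row [0.0028, 0.0025, 0.1681] [-0.03, 0.04, -0.07] n>= 3.4
```

>>> {"api": "move_arm", "payload": {
  "rows": [
    [[0.002,0.002,0.03,0,0,0],[0.002,0.002,0.06,0,0,0],[0.003,0.0025,0.09,0,0,0],[0.003,0.0025,0.12,0,0,0],[0.003,0.0025,0.14,0,0,0],[0.003,0.0025,0.155,0,0,0],[0.003,0.0025,0.165,0,0,0],[0.003,0.0025,0.168,0,0,0],[0.003,0.0025,0.168,0,0,0],[0.003,0.0025,0.168,0,0,0]]
  ]
}}

```text
time: 3.25
tool_pos: [563.5, 217.9, 13.6]
tcp_rot: [179.9, -0.1, 74.7]
ft_force: [0.7, -0.6, 0.7]
finger_gap: 85.7
```

>>> {"api": "move_arm", "payload": {
  "rows": [
    [[0,0,0,0,0,0],[0,0,0,0,0,0],[0,0,0,0,0,0],[0,0,0,0,0,0],[0,0,0,0,0,0],[0,0,0,0,0,0],[0,0,0,0,0,0],[0,0,0,0,0,0],[0,0,0,0,0,0]]
  ],
  "grip": 0.3,
  "newtons": 50
}}

```text
time: 4.15
tool_pos: [563.3, 218.0, 13.6]
tcp_rot: [179.9, -0.1, 74.7]
ft_force: [-2.2, -0.2, 5.8]
finger_gap: 56.7
```

```bash
python3 - <<'E'
from h import *
st()
snap('wrist','wr2');crop('wr2',0,0,512,384,1.5,'wr2b')
E
```

```text
{'time': 4.2, 'tool_pos': [563.3, 218.0, 13.6], 'tcp_rot': [179.9, -0.1, 74.7], 'ft_force': [-2.2, -0.2, 5.8], 'joint_pos': [16.3, 20.3, 95.2, -0.0, 64.4, 31.6], 'finger_gap': 56.7}
```

View pics/wr2b.png

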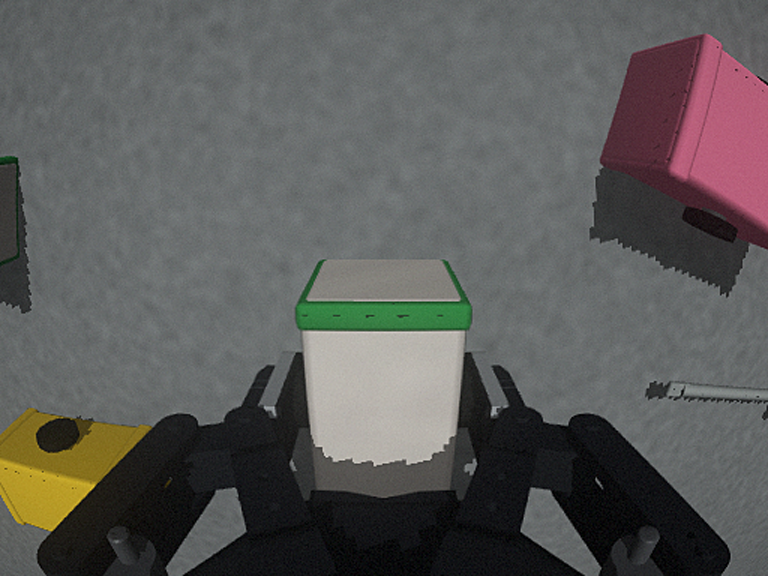

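The gap of 56.7 mm shows it is held by the buttons. I'll lift it clear.

>>> {"api": "move_arm", "payload": {
  "rows": [
    [[0,0,-0.01,0,0,0],[0,0,-0.025,0,0,0],[0,0,-0.04,0,0,0],[0,0,-0.055,0,0,0],[0,0,-0.07,0,0,0],[0,0,-0.08,0,0,0],[0,0,-0.08,0,0,0],[0,0,-0.08,0,0,0],[0,0,-0.08,0,0,0],[0,0,-0.08,0,0,0],[0,0,-0.08,0,0,0],[0,0,-0.08,0,0,0],[0,0,-0.08,0,0,0],[0,0,-0.08,0,0,0],[0,0,-0.08,0,0,0],[0,0,-0.08,0,0,0],[0,0,-0.08,0,0,0],[0,0,-0.08,0,0,0]]
  ]
}}

```text
time: 6.0
tool_pos: [562.5, 217.7, 92.3]
tcp_rot: [180.0, -0.0, 74.7]
ft_force: [-0.3, 1.3, -4.7]
finger_gap: 56.6
```

```bash
python3 - <<'E'
from h import *
st()
snap('wrist','wr3');crop('wr3',0,0,512,384,1.5,'wr3b')
snap('scene','sc3');crop('sc3',200,80,350,230,4,'sc3b')
E
```

```text
{'time': 6.0, 'tool_pos': [562.5, 217.7, 92.3], 'tcp_rot': [180.0, -0.0, 74.7], 'ft_force': [-0.3, 1.3, -4.7], 'joint_pos': [16.3, 14.5, 93.2, 0.0, 72.4, 31.6], 'finger_gap': 56.6}
```

View pics/wr3b.png

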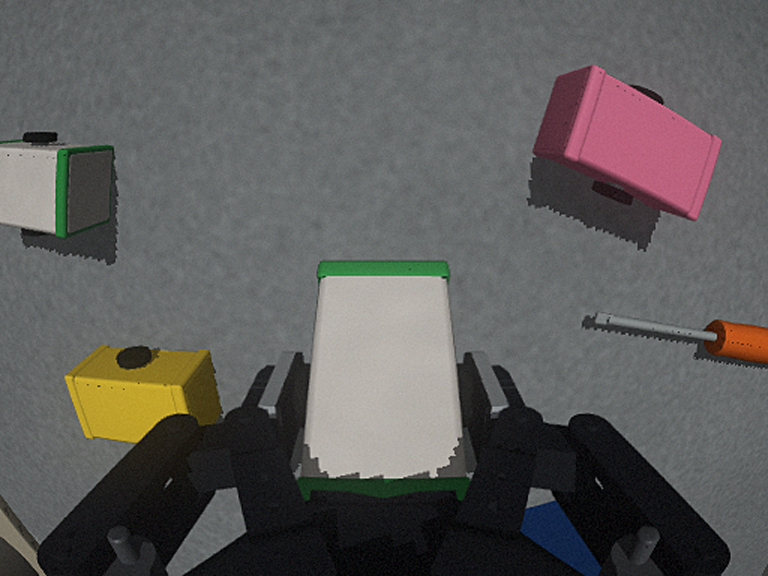

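View pics/sc3b.png

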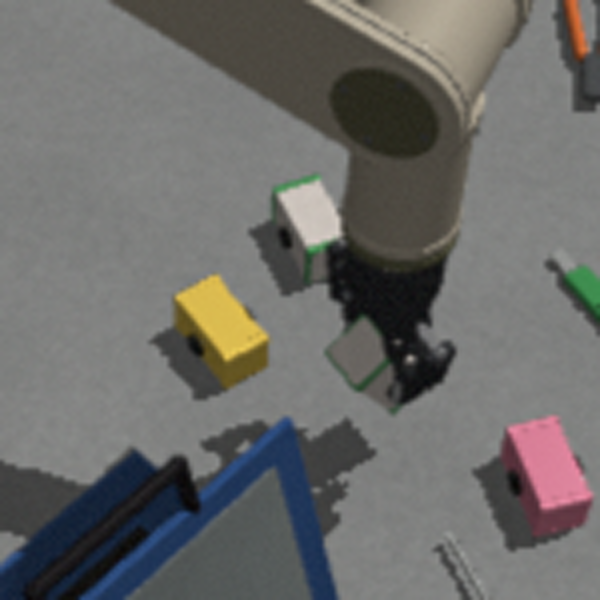

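```bash
cat >> h.py <<'E'
def tinproj(f,c,yaw,th,sgn=1):
    # sgn*tool x end dips by th
    ax=np.array([np.cos(np.radians(yaw)),np.sin(np.radians(yaw)),0])*sgn; z=np.array([0,0,1.]); ay=np.cross(z,ax)
    t=np.radians(th);bx=ax*np.cos(t)-z*np.sin(t);bz=ax*np.sin(t)+z*np.cos(t)
    o={}
    for n,i,k in(('low/top',1,1),('low/bot',1,-1),('high/top',-1,1),('high/bot',-1,-1)):
        o[n]=[tuple(np.round(np.array(proj(f,c+42*i*bx+22*k*bz+22*j*ay,True))*1.5).astype(int).tolist()) for j in(-1,1)]
    return o
E
python3 - <<'E'
from h import *
for th in (30,40,50,60,70): print(th,tinproj('wr3',np.array([562.5,217.7,103.3]),74.7,th))
E
```

```text
30 {'low/top': [(458, 254), (308, 254)], 'low/bot': [(440, 285), (327, 285)], 'high/top': [(460, 540), (307, 540)], 'high/bot': [(441, 501), (325, 501)]}
40 {'low/top': [(454, 251), (313, 251)], 'low/bot': [(438, 299), (328, 299)], 'high/top': [(465, 534), (302, 534)], 'high/bot': [(443, 514), (323, 514)]}
50 {'low/top': [(450, 252), (317, 252)], 'low/bot': [(436, 315), (330, 315)], 'high/top': [(469, 522), (297, 522)], 'high/bot': [(446, 525), (320, 525)]}
60 {'low/top': [(446, 258), (320, 258)], 'low/bot': [(435, 332), (331, 332)], 'high/top': [(474, 504), (293, 504)], 'high/bot': [(450, 534), (317, 534)]}
70 {'low/top': [(443, 266), (323, 266)], 'low/bot': [(434, 350), (332, 350)], 'high/top': [(478, 479), (289, 479)], 'high/bot': [(454, 540), (313, 540)]}
```

The −tool-x end (facing the chest) went up, so the heavy end is the +tool-x end (image up), dipped about 58°. I'll lower it until the edge touches, then walk it upright.

>>> {"api": "move_arm", "payload": {
  "rows": [
    [[0,0,0.015,0,0,0],[0,0,0.03,0,0,0],[0,0,0.042,0,0,0],[0,0,0.048,0,0,0],[0,0,0.051,0,0,0],[0,0,0.053,0,0,0],[0,0,0.054,0,0,0],[0,0,0.054,0,0,0],[0,0,0.054,0,0,0]]
  ]
}}

```text
time: 7.0
tool_pos: [563.0, 217.9, 38.9]
tcp_rot: [179.9, -0.0, 74.7]
ft_force: [0.5, -0.6, -4.2]
finger_gap: 56.2
```

>>> {"api": "move_arm", "payload": {
  "rows": [
    [[0,0,0.001,0,0,0],[0,0,0.002,0,0,0],[0.003,0,0.002,0,0,0],[0.006,0,0.002,0,0,0],[0.009,0,0.002,0,0,0],[0.012,0,0.0025,0,0,0],[0.015,0,0.003,0,0,0],[0.018,0,0.004,0,0,0]]
  ]
}}

```text
time: 7.8
tool_pos: [568.2, 236.1, 35.6]
tcp_rot: [179.9, -0.1, 74.7]
ft_force: [-1.2, 3.2, 5.9]
finger_gap: 56.6
```

Contact is light (force +6 N). Now I'll finish the arc and press it flat.

>>> {"api": "move_arm", "payload": {
  "rows": [
    [[0.003,0,0.0006,0,0,0],[0.006,0,0.0012,0,0,0],[0.009,0,0.002,0,0,0],[0.01,0,0.003,0,0,0],[0.01,0,0.003,0,0,0]]
  ]
}}

```text
time: 8.3
tool_pos: [570.2, 243.0, 34.3]
tcp_rot: [180.0, 0.2, 74.7]
ft_force: [-15.2, -12.5, 30.5]
finger_gap: 56.5
```

```bash
python3 - <<'E'
from h import *
st()
snap('wrist','wr4');crop('wr4',0,0,512,384,1.5,'wr4b')
s=sensors.sense()['tool_pos']+[0,0,9]
for th in (70,80,85,90,95): print(th,tinproj('wr4',s,74.7,th))
E
```

```text
{'time': 8.3, 'tool_pos': [570.2, 243.0, 34.3], 'tcp_rot': [180.0, 0.2, 74.7], 'ft_force': [-15.2, -12.5, 30.5], 'joint_pos': [18.4, 21.0, 91.8, -0.2, 67.3, 33.8], 'finger_gap': 56.5}
70 {'low/top': [(443, 265), (324, 265)], 'low/bot': [(434, 347), (332, 347)], 'high/top': [(476, 474), (291, 474)], 'high/bot': [(453, 535), (314, 535)]}
80 {'low/top': [(440, 276), (326, 276)], 'low/bot': [(434, 366), (333, 366)], 'high/top': [(479, 444), (288, 444)], 'high/bot': [(457, 536), (310, 536)]}
85 {'low/top': [(439, 282), (327, 282)], 'low/bot': [(433, 375), (333, 375)], 'high/top': [(480, 427), (287, 427)], 'high/bot': [(459, 535), (308, 535)]}
90 {'low/top': [(438, 289), (328, 289)], 'low/bot': [(433, 384), (333, 384)], 'high/top': [(480, 410), (287, 410)], 'high/bot': [(461, 533), (306, 533)]}
95 {'low/top': [(437, 297), (329, 297)], 'low/bot': [(434, 394), (333, 394)], 'high/top': [(480, 392), (287, 392)], 'high/bot': [(464, 529), (303, 529)]}
```

View pics/wr4b.png

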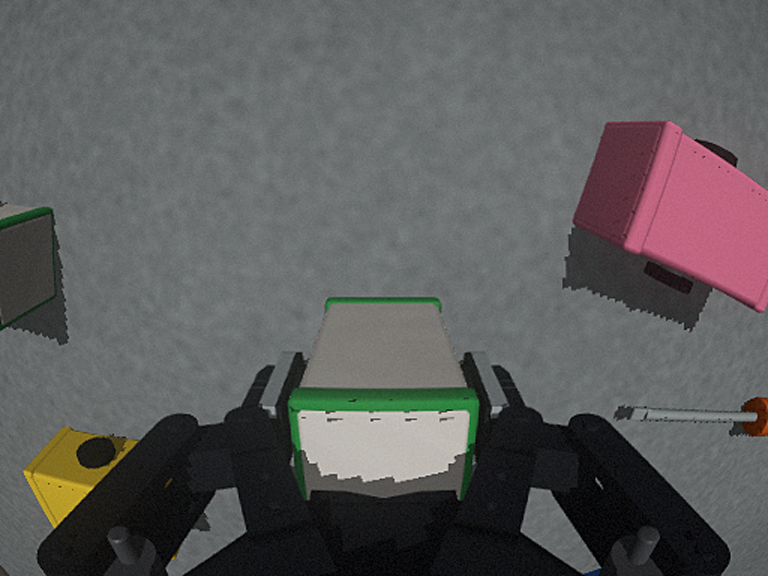

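```bash
python3 - <<'E'
from h import *
s=np.load('pics/wr4.npz');c=-s['R'].T@s['t'].ravel();S=sensors.sense();print(c-S['tool_pos'],Ro.from_euler('xyz',S['tcp_rot'],degrees=True).inv().apply(c-S['tool_pos']))
goto(570,243,190,74.7)
E
```

```text
[ 20.9003749   77.16955614 134.37220273] [  79.52592004   -0.21089296 -134.62332079]
row [-0.0005, -0.0002, -0.1557] [0.01, 0.18, -0.03] n>= 3.1
```

>>> {"api": "move_arm", "payload": {
  "rows": [
    [[0,0,-0.01,0,0,0],[0,0,-0.03,0,0,0],[0,0,-0.055,0,0,0],[0,0,-0.085,0,0,0],[0,0,-0.115,0,0,0],[0,0,-0.14,0,0,0],[0,0,-0.155,0,0,0],[0,0,-0.165,0,0,0],[0,0,-0.165,0,0,0],[0,0,-0.165,0,0,0]]
  ]
}}

```text
time: 9.35
tool_pos: [569.3, 244.5, 194.7]
tcp_rot: [-179.9, 0.1, 74.7]
ft_force: [-0.3, 0.3, -5.6]
finger_gap: 56.6
```

```bash
python3 - <<'E'
from h import *
st(); goto(490,0,200,178.8)
E
```

```text
{'time': 9.4, 'tool_pos': [569.3, 244.5, 194.7], 'tcp_rot': [-179.9, 0.1, 74.7], 'ft_force': [-0.3, 0.3, -5.6], 'joint_pos': [18.5, 11.9, 85.0, -0.0, 83.2, 33.8], 'finger_gap': 56.6}
row [-0.2567, -0.0119, -0.005] [-0.13, -0.04, -104.12] n>= 12.1
```

>>> {"api": "move_arm", "payload": {
  "rows": [
    [[-0.02,-0.001,-0.005,0,0,-8],[-0.04,-0.002,-0.005,0,0,-16],[-0.06,-0.003,-0.005,0,0,-24],[-0.08,-0.004,-0.005,0,0,-32],[-0.1,-0.005,-0.005,0,0,-40],[-0.12,-0.006,-0.005,0,0,-48],[-0.14,-0.007,-0.005,0,0,-56],[-0.16,-0.008,-0.005,0,0,-64],[-0.18,-0.009,-0.005,0,0,-72],[-0.2,-0.01,-0.005,0,0,-80],[-0.22,-0.011,-0.005,0,0,-88],[-0.24,-0.012,-0.005,0,0,-96],[-0.257,-0.012,-0.005,0,0,-104.1],[-0.257,-0.012,-0.005,0,0,-104.1],[-0.257,-0.012,-0.005,0,0,-104.1],[-0.257,-0.012,-0.005,0,0,-104.1]]
  ]
}}

```text
time: 10.95
tool_pos: [490.1, 0.6, 200.5]
tcp_rot: [180.0, -0.1, 178.7]
ft_force: [-0.4, 0.1, -5.8]
finger_gap: 56.1
```

```bash
python3 - <<'E'
from h import *
st()
snap('wrist','wr5');crop('wr5',0,0,512,384,1.5,'wr5b')
snap('top','top5');crop('top5',200,120,420,270,3.6,'top5b')
E
```

```text
{'time': 11.0, 'tool_pos': [490.1, 0.6, 200.5], 'tcp_rot': [180.0, -0.1, 178.7], 'ft_force': [-0.4, 0.1, -5.8], 'joint_pos': [-5.9, -8.5, 105.2, 0.0, 83.4, -94.6], 'finger_gap': 56.1}
```

View pics/wr5b.png

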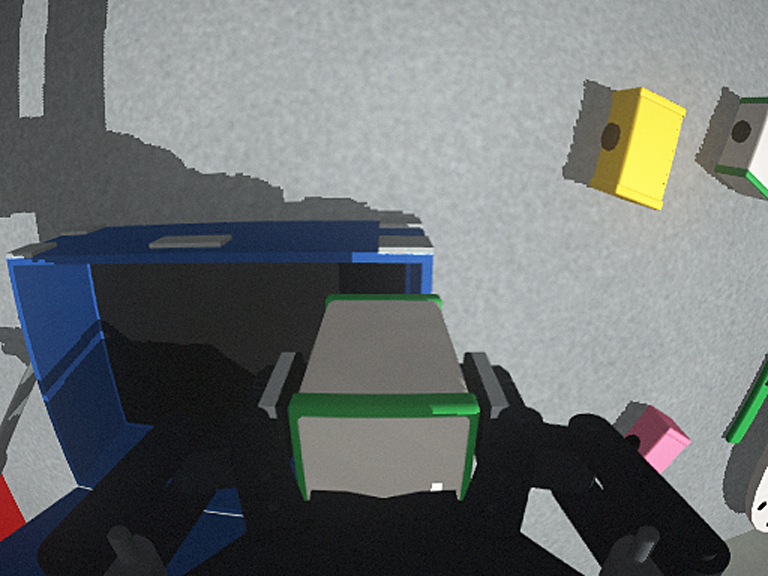

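View pics/top5b.png

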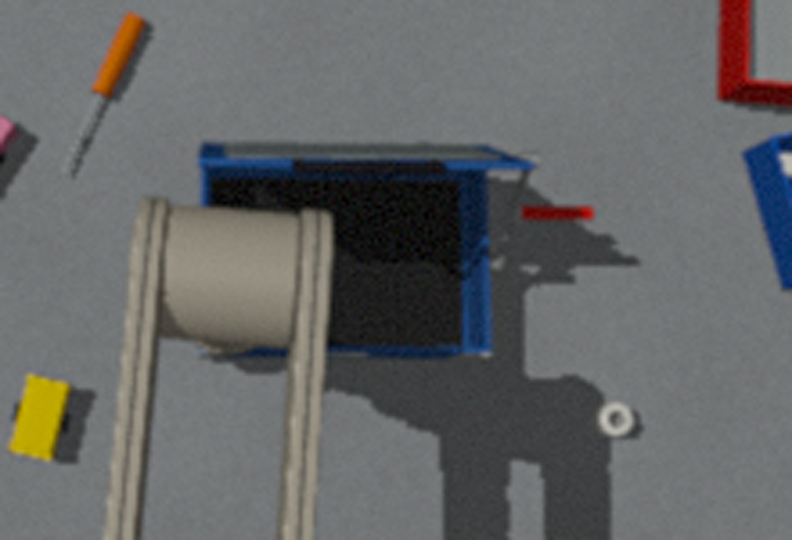

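```bash
python3 - <<'E'
from h import *
crop('wr5',0,130,300,300,2.66,'wr5c')
for u,v in((10,258),(433,254),(433,263)): print(px('wr5',u/1.5,v/1.5,100,True))
E
```

```text
[ 462.10365631 -266.31568636  100.        ]
[471.09612528  28.57876356 100.        ]
[476.19982312  28.61853325 100.        ]
```

View pics/wr5c.png

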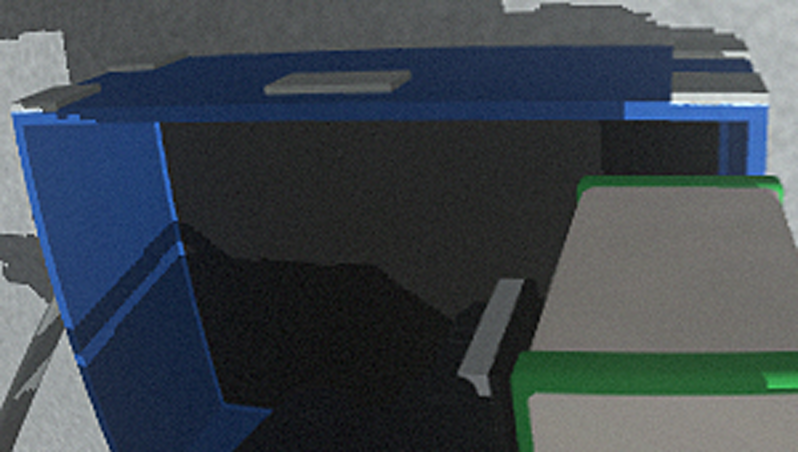

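```bash
python3 - <<'E'
from h import *
for u,v in((13,112),(768,105),(620,120),(200,120),(620,104),(200,104)): print(px('wr5',u/2.66,v/2.66+130,100,True).round(1))
E
```

```text
[ 462.1 -269.6  100. ]
[471.2  28.6 100. ]
[475.  -17.1 100. ]
[ 469.9 -167.3  100. ]
[469.9 -16.9 100. ]
[ 464.1 -166.1  100. ]
```

```bash
python3 - <<'E'
from h import *
c,d=ray('top5',235/3.6+200,275/3.6+120); 
for z in (300,350,400,450,500): print(z,(c+d*(z-c[2])/d[2]).round(0))
goto(523.6,-58,160,178.3)
E
```

```text
300 [519.  -9. 300.]
350 [513.  -8. 350.]
400 [507.  -7. 400.]
450 [501.  -6. 450.]
500 [495.  -5. 500.]
row [-0.0345, -0.0579, 0.0409] [0.01, -0.04, 0.44] n>= 1.6
```

>>> {"api": "move_arm", "payload": {
  "rows": [
    [[-0.018,-0.03,0.01,0,0,0.2],[-0.0345,-0.058,0.03,0,0,0.4],[-0.0345,-0.058,0.055,0,0,0.4],[-0.0345,-0.058,0.08,0,0,0.4],[-0.0345,-0.058,0.105,0,0,0.4],[-0.0345,-0.058,0.125,0,0,0.4],[-0.0345,-0.058,0.14,0,0,0.4],[-0.0345,-0.058,0.15,0,0,0.4],[-0.0345,-0.058,0.155,0,0,0.4],[-0.0345,-0.058,0.157,0,0,0.4],[-0.0345,-0.058,0.157,0,0,0.4]]
  ]
}}

```text
time: 12.15
tool_pos: [524.2, -58.8, 44.9]
tcp_rot: [-180.0, 0.1, 178.4]
ft_force: [0.1, 0.5, -4.5]
finger_gap: 56.1
```

```bash
python3 - <<'E'
from h import *
st()
snap('wrist','wr6');crop('wr6',0,0,512,384,1.5,'wr6b')
snap('scene','sc6');crop('sc6',100,100,350,350,3,'sc6b')
E
```

```text
{'time': 12.2, 'tool_pos': [524.2, -58.8, 44.9], 'tcp_rot': [-180.0, 0.1, 178.4], 'ft_force': [0.1, 0.5, -4.5], 'joint_pos': [-12.0, 7.0, 107.2, 0.0, 65.8, -100.3], 'finger_gap': 56.1}
```

View pics/wr6b.png

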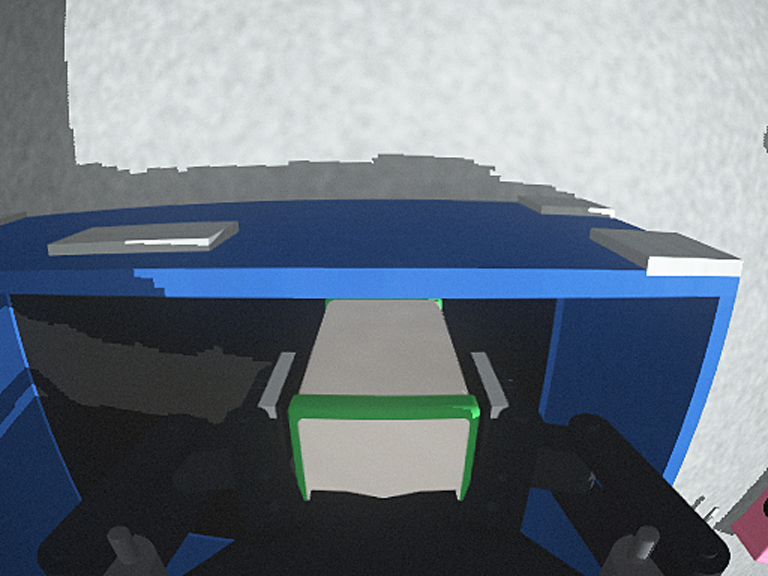

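View pics/sc6b.png

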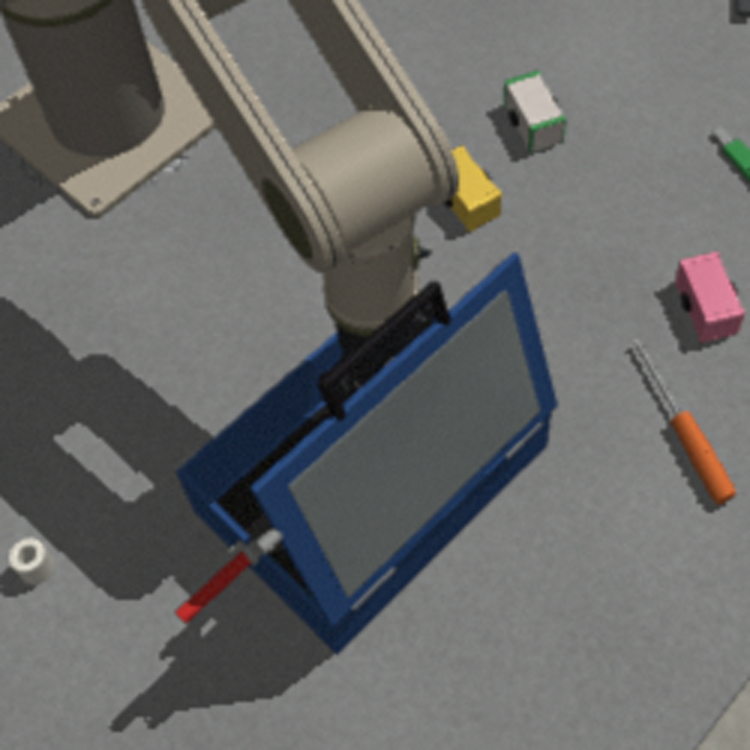

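>>> {"api": "move_arm", "payload": {
  "rows": [
    [[0,0,0.002,0,0,0],[0,0,0.004,0,0,0],[0,0,0.0055,0,0,0],[0,0,0.006,0,0,0],[0,0,0.006,0,0,0]]
  ]
}}

```text
time: 12.75
tool_pos: [524.0, -58.8, 39.6]
tcp_rot: [-180.0, 0.0, 178.4]
ft_force: [-6.2, 1.3, 7.9]
finger_gap: 56.5
```

>>> {"api": "move_arm", "payload": {
  "rows": [
    [[0,0,0,0,0,0],[0,0,0,0,0,0],[0,0,0,0,0,0],[0,0,0,0,0,0],[0,0,-0.003,0,0,0],[0,0,-0.008,0,0,0],[0,0,-0.025,0,0,0],[0,0,-0.05,0,0,0],[0,0,-0.08,0,0,0],[0,0,-0.11,0,0,0],[0,0,-0.15,0,0,0],[0,0,-0.19,0,0,0],[0,0,-0.2,0,0,0],[0,0,-0.2,0,0,0]]
  ],
  "grip": 0.9
}}

```text
time: 14.15
tool_pos: [525.1, -59.0, 241.4]
tcp_rot: [-179.9, 0.3, 178.4]
ft_force: [0.5, -0.1, -0.3]
finger_gap: 76.7
```

```bash
python3 - <<'E'
from h import *
st()
snap('wrist','wr7');crop('wr7',0,0,512,384,1.5,'wr7b')
snap('scene','sc7');crop('sc7',240,100,380,200,5,'sc7b')
E
```

```text
{'time': 14.2, 'tool_pos': [525.1, -59.0, 241.4], 'tcp_rot': [-179.9, 0.3, 178.4], 'ft_force': [0.5, -0.1, -0.3], 'joint_pos': [-12.0, -4.0, 96.8, -0.0, 86.9, -100.4], 'finger_gap': 76.7}
```

View pics/wr7b.png

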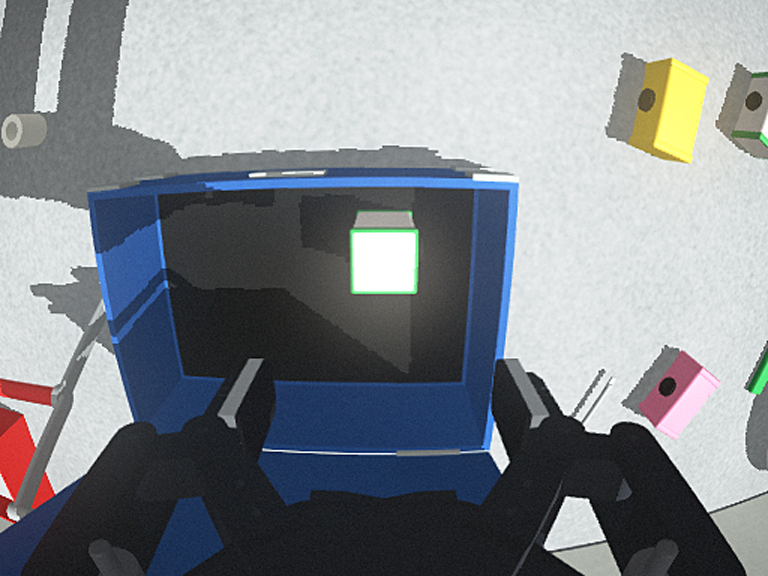

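View pics/sc7b.png

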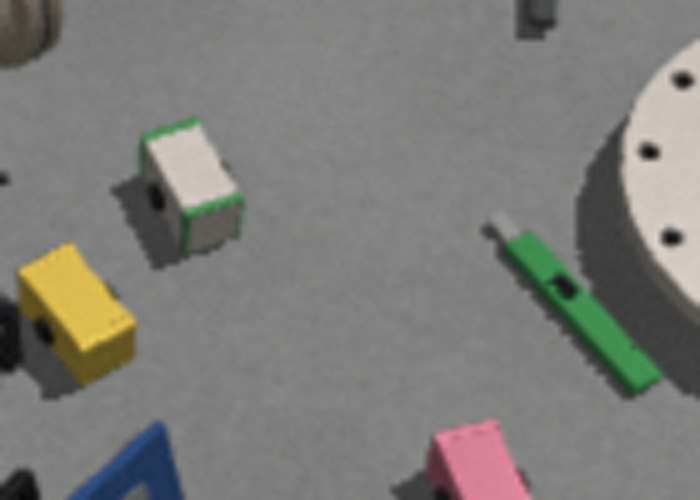

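Tin 1 stands in the chest (top face at (384,262)). T2 hasn't moved. Next is hovering over T2.

```bash
python3 - <<'E'
from h import *
goto(390,338,180,153.3)
E
```

```text
row [0.1443, 0.3927, 0.0575] [-0.0, -0.07, 25.08] n>= 8.4
```

>>> {"api": "move_arm", "payload": {
  "rows": [
    [[0.015,0.03,0,0,0,0],[0.03,0.07,0,0,0,3],[0.045,0.11,0,0,0,6],[0.06,0.15,0,0,0,9],[0.075,0.19,0.01,0,0,12],[0.09,0.23,0.02,0,0,15],[0.105,0.27,0.03,0,0,18],[0.12,0.31,0.04,0,0,21],[0.13,0.35,0.05,0,0,23],[0.14,0.38,0.055,0,0,24.5],[0.144,0.393,0.0575,0,0,25],[0.144,0.393,0.0575,0,0,25],[0.144,0.393,0.0575,0,0,25],[0.144,0.393,0.0575,0,0,25]]
  ],
  "grip": 1
}}

```text
time: 15.65
tool_pos: [390.9, 337.1, 180.0]
tcp_rot: [-179.9, -0.0, 153.3]
ft_force: [-0.0, -0.3, -0.2]
finger_gap: 85.6
```

```bash
python3 - <<'E'
from h import *
st()
snap('wrist','wr8');crop('wr8',150,80,350,230,4,'wr8b')
E
```

```text
{'time': 15.6, 'tool_pos': [390.9, 337.1, 180.0], 'tcp_rot': [-179.9, -0.0, 153.3], 'ft_force': [-0.0, -0.3, -0.2], 'joint_pos': [35.1, -3.4, 102.7, -0.0, 80.8, -28.2], 'finger_gap': 85.6}
```

View pics/wr8b.png

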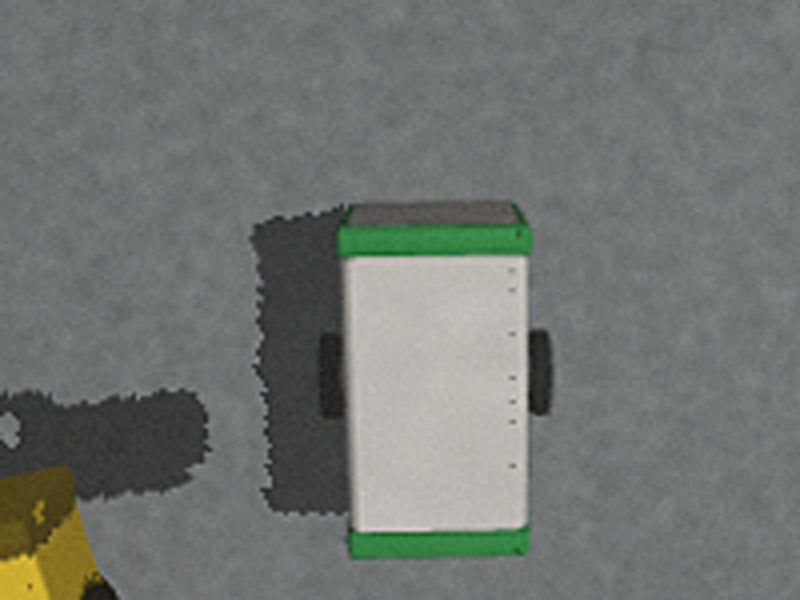

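```bash
python3 - <<'E'
from h import *
f='wr8'
P=lambda u,v,z:px(f,u/4+150,v/4+80,z,True)
a=P(321,376,22);b=P(551,372,22);print((a+b)/2,np.linalg.norm(a-b))
q=np.array([P(*p,44) for p in((338,226),(530,226),(528,553),(350,556))]);print(q.mean(0));e=(q[0]+q[1]-q[2]-q[3])/2;print(np.degrees(np.arctan2(e[1],e[0])),np.linalg.norm(e))
goto(*((a+b)/2)[:2],10.5,153.3)
E
```

```text
[392.0304778  340.62435099  22.        ] 58.80722789264333
[391.71370608 340.70804223  44.        ]
154.41519854861275 81.67431422177128
row [0.0007, 0.0036, 0.1699] [-0.04, -0.01, 0.02] n>= 3.4
```

>>> {"api": "move_arm", "payload": {
  "rows": [
    [[0.001,0.002,0.03,0,0,-0.9],[0.001,0.0035,0.06,0,0,-0.9],[0.001,0.0035,0.09,0,0,-0.9],[0.001,0.0035,0.12,0,0,-0.9],[0.001,0.0035,0.14,0,0,-0.9],[0.001,0.0035,0.155,0,0,-0.9],[0.001,0.0035,0.165,0,0,-0.9],[0.001,0.0035,0.1695,0,0,-0.9],[0.001,0.0035,0.1695,0,0,-0.9],[0.001,0.0035,0.1695,0,0,-0.9]]
  ]
}}

```text
time: 16.7
tool_pos: [392.3, 342.3, 12.3]
tcp_rot: [179.9, 0.0, 154.3]
ft_force: [0.2, -0.2, -0.2]
finger_gap: 85.5
```

>>> {"api": "move_arm", "payload": {
  "rows": [
    [[0,0,0,0,0,0],[0,0,0,0,0,0],[0,0,0,0,0,0],[0,0,0,0,0,0],[0,0,0,0,0,0],[0,0,0,0,0,0],[0,0,0,0,0,0],[0,0,0,0,0,0],[0,0,0,0,0,0]]
  ],
  "grip": 0.3,
  "newtons": 50
}}

```text
time: 17.6
tool_pos: [392.2, 342.3, 12.5]
tcp_rot: [179.9, 0.0, 154.3]
ft_force: [-2.1, -0.9, 6.7]
finger_gap: 56.6
```

>>> {"api": "move_arm", "payload": {
  "rows": [
    [[0,0,-0.01,0,0,0],[0,0,-0.025,0,0,0],[0,0,-0.04,0,0,0],[0,0,-0.055,0,0,0],[0,0,-0.07,0,0,0],[0,0,-0.08,0,0,0],[0,0,-0.08,0,0,0],[0,0,-0.08,0,0,0],[0,0,-0.08,0,0,0],[0,0,-0.08,0,0,0],[0,0,-0.08,0,0,0],[0,0,-0.08,0,0,0],[0,0,-0.08,0,0,0],[0,0,-0.08,0,0,0],[0,0,-0.08,0,0,0],[0,0,-0.08,0,0,0],[0,0,-0.08,0,0,0],[0,0,-0.08,0,0,0]]
  ]
}}

```text
time: 19.4
tool_pos: [391.5, 341.8, 91.3]
tcp_rot: [180.0, 0.0, 154.3]
ft_force: [0.0, -0.3, -4.5]
finger_gap: 56.7
```

```bash
python3 - <<'E'
from h import *
st()
snap('wrist','wr9');crop('wr9',0,0,512,384,1.5,'wr9b')
c=sensors.sense()['tool_pos']+[0,0,9]
for s in(1,-1):
  for th in (30,40,50,60,70): print(s,th,tinproj('wr9',c,154.2,th,s))
E
```

```text
{'time': 19.4, 'tool_pos': [391.5, 341.8, 91.3], 'tcp_rot': [180.0, 0.0, 154.3], 'ft_force': [0.0, -0.3, -4.5], 'joint_pos': [35.5, 2.2, 106.8, 0.0, 71.0, -28.8], 'finger_gap': 56.7}
1 30 {'low/top': [(457, 253), (309, 253)], 'low/bot': [(439, 284), (327, 283)], 'high/top': [(458, 536), (307, 536)], 'high/bot': [(440, 498), (325, 497)]}
1 40 {'low/top': [(453, 250), (313, 250)], 'low/bot': [(437, 298), (329, 298)], 'high/top': [(463, 530), (302, 529)], 'high/bot': [(442, 511), (323, 511)]}
1 50 {'low/top': [(449, 252), (317, 251)], 'low/bot': [(436, 314), (330, 313)], 'high/top': [(468, 518), (298, 517)], 'high/bot': [(445, 522), (320, 522)]}
1 60 {'low/top': [(445, 257), (321, 257)], 'low/bot': [(434, 330), (331, 330)], 'high/top': [(472, 499), (293, 499)], 'high/bot': [(448, 530), (317, 530)]}
1 70 {'low/top': [(443, 266), (323, 265)], 'low/bot': [(434, 348), (332, 348)], 'high/top': [(476, 475), (290, 474)], 'high/bot': [(452, 536), (313, 535)]}
-1 30 {'low/top': [(326, 491), (439, 491)], 'low/bot': [(332, 394), (433, 394)], 'high/top': [(287, 393), (479, 393)], 'high/bot': [(307, 256), (459, 257)]}
-1 40 {'low/top': [(328, 475), (437, 475)], 'low/bot': [(332, 375), (433, 375)], 'high/top': [(287, 428), (479, 428)], 'high/bot': [(302, 268), (464, 268)]}
-1 50 {'low/top': [(330, 458), (436, 458)], 'low/bot': [(332, 357), (433, 357)], 'high/top': [(289, 461), (477, 461)], 'high/bot': [(298, 285), (469, 286)]}
-1 60 {'low/top': [(331, 441), (434, 441)], 'low/bot': [(332, 339), (434, 339)], 'high/top': [(292, 488), (474, 488)], 'high/bot': [(293, 310), (473, 310)]}
-1 70 {'low/top': [(332, 422), (434, 422)], 'low/bot': [(331, 321), (435, 321)], 'high/top': [(296, 510), (470, 510)], 'high/bot': [(290, 340), (476, 340)]}
```

View pics/wr9b.png

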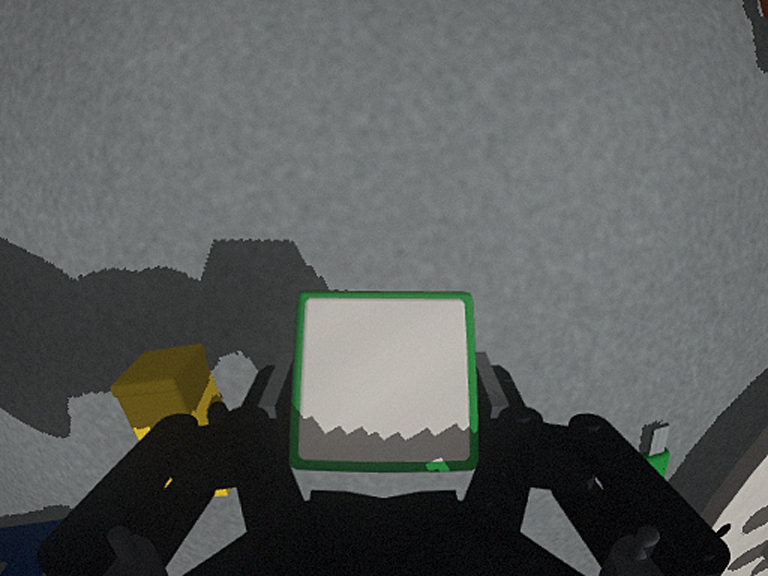

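The +tool-x end rose (its end face shows at (385,380)), so the heavy end is −tool x, dipped about 53°. I'll walk it upright toward −x.

>>> {"api": "move_arm", "payload": {
  "rows": [
    [[0,0,0.015,0,0,0],[0,0,0.03,0,0,0],[0,0,0.042,0,0,0],[0,0,0.048,0,0,0],[0,0,0.051,0,0,0],[0,0,0.0535,0,0,0],[0,0,0.055,0,0,0],[0,0,0.055,0,0,0],[0,0,0.055,0,0,0]]
  ]
}}

```text
time: 20.35
tool_pos: [392.0, 342.1, 37.1]
tcp_rot: [179.9, 0.0, 154.3]
ft_force: [-1.3, -2.8, 2.5]
finger_gap: 56.4
```

Touching. On to the arc.

>>> {"api": "move_arm", "payload": {
  "rows": [
    [[-0.003,0,0,0,0,0],[-0.006,0,0,0,0,0],[-0.009,0,0,0,0,0],[-0.012,0,0,0,0,0],[-0.015,0,0.0005,0,0,0],[-0.018,0,0.001,0,0,0],[-0.021,0,0.002,0,0,0],[-0.024,0,0.003,0,0,0]]
  ]
}}

```text
time: 21.15
tool_pos: [414.5, 331.1, 34.4]
tcp_rot: [180.0, 0.1, 154.3]
ft_force: [-0.4, -5.8, 5.6]
finger_gap: 56.4
```

>>> {"api": "move_arm", "payload": {
  "rows": [
    [[-0.003,0,0.001,0,0,0],[-0.006,0,0.002,0,0,0],[-0.008,0,0.003,0,0,0],[-0.009,0,0.003,0,0,0],[-0.009,0,0.003,0,0,0]]
  ]
}}

```text
time: 21.65
tool_pos: [420.9, 329.1, 32.7]
tcp_rot: [179.9, -0.1, 154.3]
ft_force: [-14.1, -0.9, 23.4]
finger_gap: 56.4
```

```bash
python3 - <<'E'
from h import *
st()
snap('wrist','wr10');crop('wr10',0,0,512,384,1.5,'wr10b')
c=sensors.sense()['tool_pos']+[0,0,9]
for th in (70,80,85,90): print(th,tinproj('wr10',c,154.2,th,-1))
E
```

```text
{'time': 21.6, 'tool_pos': [420.9, 329.1, 32.7], 'tcp_rot': [179.9, -0.1, 154.3], 'ft_force': [-14.1, -0.9, 23.4], 'joint_pos': [32.4, 9.1, 106.4, 0.2, 64.6, -31.9], 'finger_gap': 56.4}
70 {'low/top': [(331, 422), (433, 422)], 'low/bot': [(330, 321), (435, 321)], 'high/top': [(296, 509), (470, 509)], 'high/bot': [(290, 339), (476, 339)]}
80 {'low/top': [(332, 404), (433, 404)], 'low/bot': [(329, 305), (436, 305)], 'high/top': [(300, 524), (465, 524)], 'high/bot': [(287, 373), (479, 373)]}
85 {'low/top': [(332, 394), (433, 395)], 'low/bot': [(328, 297), (437, 297)], 'high/top': [(302, 529), (463, 529)], 'high/bot': [(287, 391), (479, 391)]}
90 {'low/top': [(332, 385), (433, 385)], 'low/bot': [(328, 290), (438, 290)], 'high/top': [(305, 533), (461, 533)], 'high/bot': [(287, 409), (479, 409)]}
```

View pics/wr10b.png

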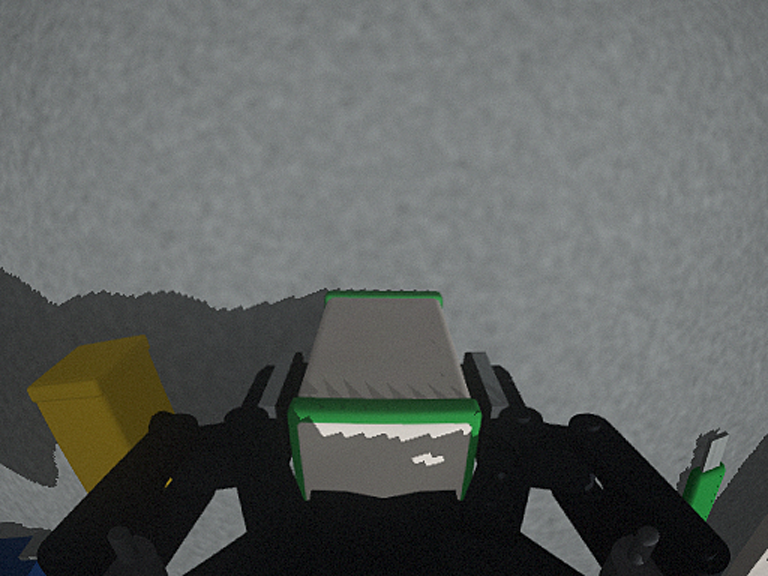

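Upright. I'll lift it and carry it to the chest's right half.

>>> {"api": "move_arm", "payload": {
  "rows": [
    [[0,0,-0.01,0,0,0],[0,0,-0.03,0,0,0],[0,0,-0.055,0,0,0],[0,0,-0.085,0,0,0],[0,0,-0.115,0,0,0],[0,0,-0.14,0,0,0],[0,0,-0.155,0,0,0],[0,0,-0.17,0,0,0],[0,0,-0.17,0,0,0],[0,0,-0.17,0,0,0]]
  ]
}}

```text
time: 22.7
tool_pos: [421.0, 327.3, 199.4]
tcp_rot: [-180.0, -0.0, 154.3]
ft_force: [0.2, 0.5, -4.9]
finger_gap: 56.5
```

```bash
python3 - <<'E'
from h import *
st(); goto(519.7,-188,200,178.3)
E
```

```text
{'time': 22.7, 'tool_pos': [421.0, 327.3, 199.4], 'tcp_rot': [-180.0, -0.0, 154.3], 'ft_force': [0.2, 0.5, -4.9], 'joint_pos': [32.4, -1.6, 98.8, 0.0, 82.8, -31.9], 'finger_gap': 56.5}
row [-0.3125, -0.4214, -0.0005] [-0.04, -0.04, -24.02] n>= 10.5
```

>>> {"api": "move_arm", "payload": {
  "rows": [
    [[-0.02,-0.025,0,0,0,-1],[-0.04,-0.055,0,0,0,-3],[-0.065,-0.085,0,0,0,-5],[-0.09,-0.12,0,0,0,-7],[-0.115,-0.155,0,0,0,-9],[-0.14,-0.19,0,0,0,-11],[-0.165,-0.225,0,0,0,-13],[-0.19,-0.26,0,0,0,-15],[-0.215,-0.295,0,0,0,-17],[-0.24,-0.33,0,0,0,-19],[-0.265,-0.36,0,0,0,-21],[-0.285,-0.385,0,0,0,-23],[-0.3,-0.405,0,0,0,-24],[-0.31,-0.418,0,0,0,-24],[-0.3125,-0.421,0,0,0,-24],[-0.3125,-0.421,0,0,0,-24],[-0.3125,-0.421,0,0,0,-24]]
  ]
}}

```text
time: 24.4
tool_pos: [519.8, -186.3, 199.8]
tcp_rot: [179.9, -0.1, 178.3]
ft_force: [0.3, -0.2, -3.9]
finger_gap: 56.7
```

```bash
python3 - <<'E'
from h import *
st(); goto(519.7,-188,43,178.3)
snap('wrist','wr11');crop('wr11',0,0,512,384,1.5,'wr11b')
E
```

```text
{'time': 24.4, 'tool_pos': [519.8, -186.3, 199.8], 'tcp_rot': [179.9, -0.1, 178.3], 'ft_force': [0.3, -0.2, -3.9], 'joint_pos': [-25.1, 1.4, 95.8, 0.0, 82.9, -113.4], 'finger_gap': 56.7}
row [-0.0, -0.0019, 0.1568] [0.05, -0.05, 0.01] n>= 3.1
```

View pics/wr11b.png

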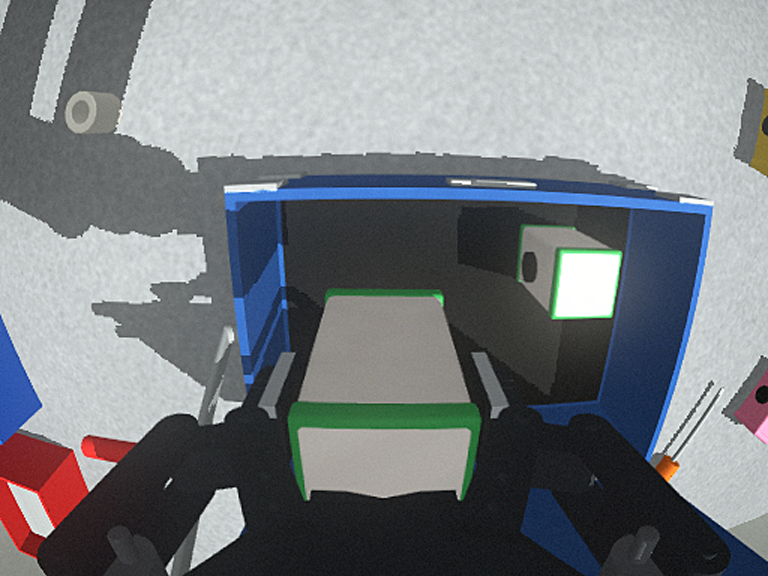

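>>> {"api": "move_arm", "payload": {
  "rows": [
    [[0,-0.002,0.02,0,0,0],[0,-0.002,0.045,0,0,0],[0,-0.002,0.07,0,0,0],[0,-0.002,0.095,0,0,0],[0,-0.002,0.115,0,0,0],[0,-0.002,0.13,0,0,0],[0,-0.002,0.142,0,0,0],[0,-0.002,0.15,0,0,0],[0,-0.002,0.155,0,0,0],[0,-0.002,0.158,0,0,0],[0,-0.002,0.1605,0,0,0],[0,-0.002,0.162,0,0,0],[0,-0.002,0.162,0,0,0]]
  ]
}}

```text
time: 25.75
tool_pos: [520.6, -189.8, 39.5]
tcp_rot: [-180.0, 0.1, 178.3]
ft_force: [-2.8, 1.3, 2.2]
finger_gap: 56.3
```

>>> {"api": "move_arm", "payload": {
  "rows": [
    [[0,0,0,0,0,0],[0,0,0,0,0,0],[0,0,0,0,0,0],[0,0,0,0,0,0],[0,0,-0.003,0,0,0],[0,0,-0.008,0,0,0],[0,0,-0.025,0,0,0],[0,0,-0.05,0,0,0],[0,0,-0.08,0,0,0],[0,0,-0.11,0,0,0],[0,0,-0.15,0,0,0],[0,0,-0.19,0,0,0],[0,0,-0.22,0,0,0],[0,0,-0.22,0,0,0],[0,0,-0.22,0,0,0]]
  ],
  "grip": 0.9
}}

```text
time: 27.25
tool_pos: [520.5, -189.7, 259.6]
tcp_rot: [-179.9, 0.1, 178.3]
ft_force: [-0.5, 0.3, -1.6]
finger_gap: 76.9
```

```bash
python3 - <<'E'
from h import *
st()
snap('wrist','wr12');crop('wr12',0,0,512,384,1.5,'wr12b')
snap('scene','sc12');crop('sc12',100,100,350,350,3,'sc12b')
snap('top','top12');crop('top12',0,0,512,384,1.5,'top12b')
E
```

```text
{'time': 27.2, 'tool_pos': [520.5, -189.7, 259.6], 'tcp_rot': [-179.9, 0.1, 178.3], 'ft_force': [-0.5, 0.3, -1.6], 'joint_pos': [-25.3, -0.2, 91.2, -0.0, 88.9, -113.6], 'finger_gap': 76.9}
```

View pics/wr12b.png

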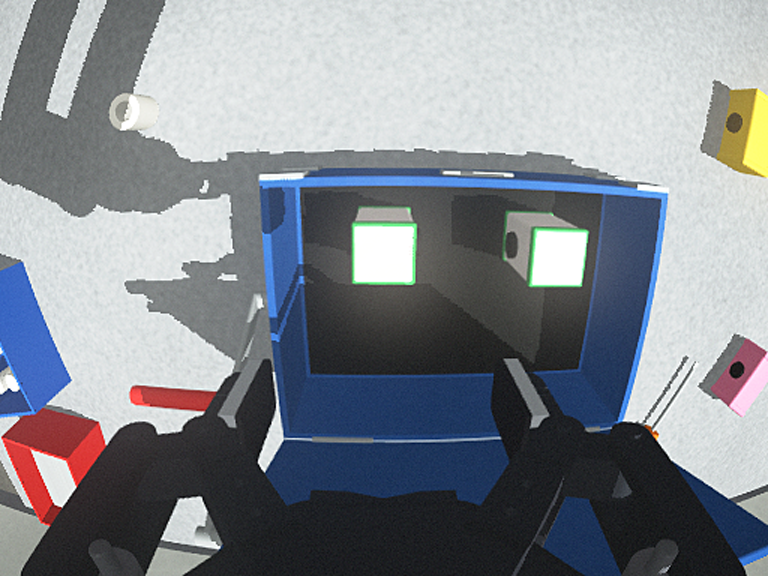

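View pics/sc12b.png

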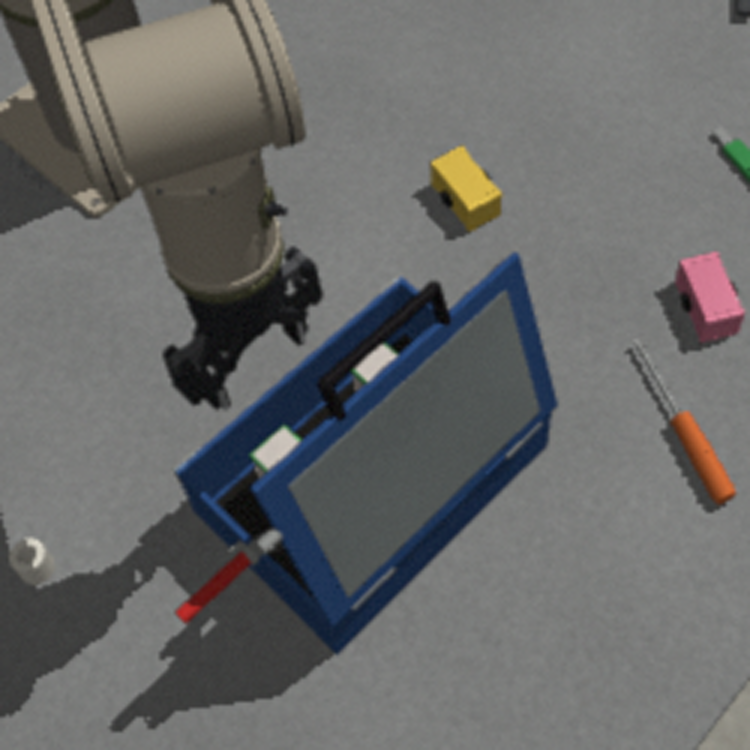

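View pics/top12b.png

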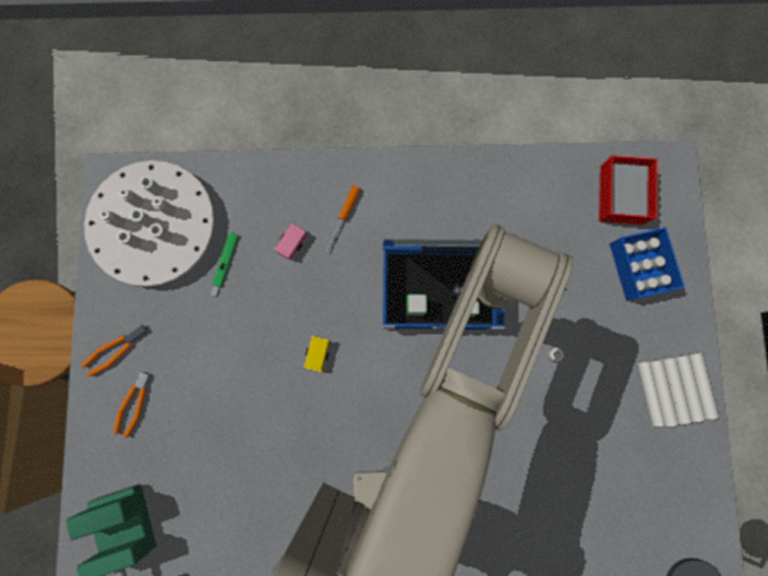

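```bash
python3 - <<'E'
from h import *
A=('top0',364.6,178.6);B=('scene0',161.2,304.2);C=('wr12',90,262.7,True)
for o in((A,B),(A,C),(B,C),(A,B,C)):
    X=tri(*o);print(X.round(1))
# inner end
print(tri(('top0',345,178.6),('scene0',282/1.5*1,0) ) if 0 else '')
crop('scene0',140,240,240,330,7,'s0c');crop('wr12',60,180,260,330,4,'w12c')
E
```

```text
[ 593.1 -364.6  163.1]
[ 593.3 -366.6  159.7]
[ 593.6 -363.   161.6]
[ 593.  -364.5  161.8]
```

View pics/s0c.png

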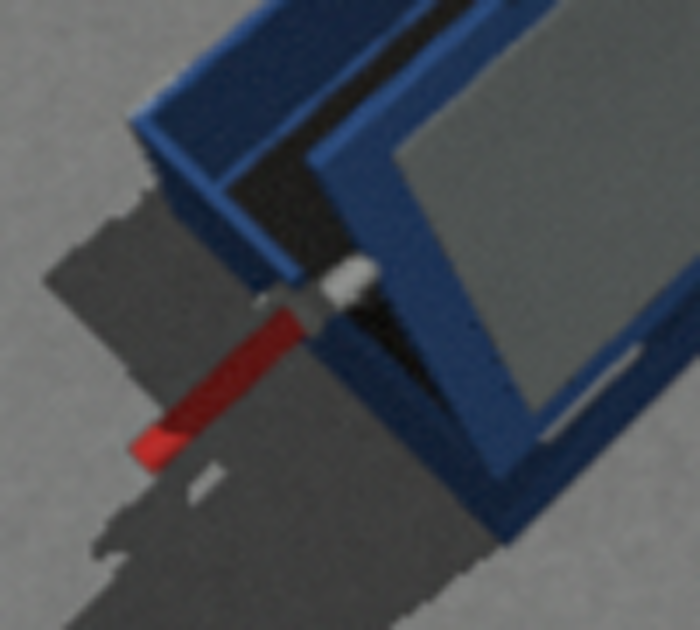

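View pics/w12c.png

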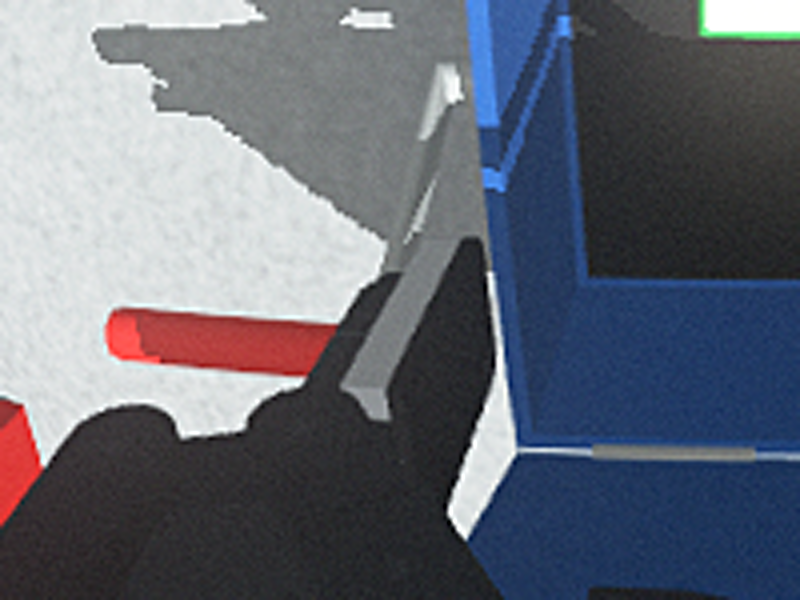

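```bash
python3 - <<'E'
from h import *
for u,v in((440,75),(430,100)):
    c,d=ray('wr12',u/4+60,v/4+180,True)
    for y in(-280,-287,-292):
        X=c+d*(y-c[1])/d[1];print(u,y,X.round(1),np.hypot(X[0]-593,X[2]-162).round(1))
E
```

```text
440 -280 [ 542.9 -280.   108.8] 73.1
440 -287 [ 550.6 -287.    87.4] 85.8
440 -292 [ 556.1 -292.    72. ] 97.2
430 -280 [ 545.7 -280.   119.8] 63.4
430 -287 [ 553.6 -287.    99.2] 74.2
430 -292 [ 559.2 -292.    84.4] 84.6
```

```bash
python3 - <<'E'
from h import *
goto(530,-352,250,90); 
E
```

```text
row [-0.0157, -0.1625, 0.0064] [-0.06, -0.17, 88.28] n>= 10.3
```

>>> {"api": "move_arm", "payload": {
  "rows": [
    [[0,-0.02,0,0,0,8],[0,-0.04,0,0,0,16],[-0.001,-0.06,0.001,0,0,24],[-0.002,-0.08,0.002,0,0,32],[-0.004,-0.1,0.003,0,0,40],[-0.006,-0.12,0.004,0,0,48],[-0.008,-0.14,0.005,0,0,56],[-0.01,-0.15,0.006,0,0,64],[-0.012,-0.16,0.006,0,0,72],[-0.014,-0.1625,0.006,0,0,80],[-0.0157,-0.1625,0.006,0,0,88.3],[-0.0157,-0.1625,0.006,0,0,88.3],[-0.0157,-0.1625,0.006,0,0,88.3],[-0.0157,-0.1625,0.006,0,0,88.3]]
  ],
  "grip": 0.47
}}

```text
time: 28.8
tool_pos: [530.6, -352.0, 251.6]
tcp_rot: [-179.9, -0.0, 90.2]
ft_force: [0.3, -0.1, -0.3]
finger_gap: 39.9
```

```bash
python3 - <<'E'
from h import *
st();goto(593.5,-352,250,90); goto(593.5,-352,151,90)
snap('wrist','wr13');crop('wr13',0,0,512,384,1.5,'wr13b')
E
```

```text
{'time': 28.8, 'tool_pos': [530.6, -352.0, 251.6], 'tcp_rot': [-179.9, -0.0, 90.2], 'ft_force': [0.3, -0.1, -0.3], 'joint_pos': [-38.2, 12.9, 77.9, -0.0, 89.3, -38.4], 'finger_gap': 39.9}
row [-0.0002, 0.0629, 0.0015] [-0.05, -0.04, 0.19] n>= 1.3
row [-0.0002, 0.063, 0.1005] [-0.05, -0.04, 0.19] n>= 2.4
```

View pics/wr13b.png

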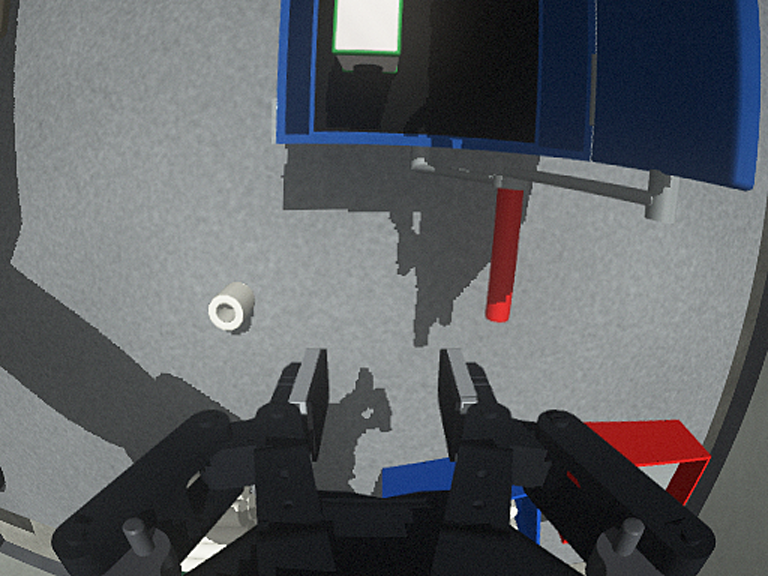

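```bash
python3 - <<'E'
from h import *
print(px('wr13',499/1.5,313/1.5,162,True),px('wr13',510/1.5,186/1.5,162,True),px('wr13',499/1.5,313/1.5,155,True))
print(proj('wr13',[593,-365,162],True), proj('wr13',[552,-290,80],True))
c,d=ray('wr13',420/1.5,160/1.5,True);
for y in(-283,-289,-295): print((c+d*(y-c[1])/d[1]).round(1))
E
```

```text
[ 594.80646815 -362.93653915  162.        ] [ 595.59422007 -292.93342986  162.        ] [ 596.82056335 -365.756977    155.        ]
(np.float64(330.36142512676565), np.float64(210.98080125386022)) (np.float64(276.67953750840627), np.float64(112.08534693830333))
[ 552.5 -283.   114.7]
[ 565.3 -289.   -41.3]
[ 578.  -295.  -197.4]
```

>>> {"api": "move_arm", "payload": {
  "rows": [
    [[0,0.02,0,0,0,0],[0,0.045,0,0,0,0],[0,0.0635,0,0,0,0],[0,0.0635,0.015,0,0,0],[0,0.0635,0.035,0,0,0],[0,0.0635,0.055,0,0,0],[0,0.0635,0.075,0,0,0],[0,0.0635,0.09,0,0,0],[0,0.0635,0.098,0,0,0],[0,0.0635,0.101,0,0,0],[0,0.0635,0.101,0,0,0],[0,0.0635,0.101,0,0,0]]
  ]
}}

```text
time: 30.05
tool_pos: [594.9, -352.8, 152.6]
tcp_rot: [179.9, 0.1, 90.0]
ft_force: [0.1, 0.0, -0.6]
finger_gap: 39.8
```

```bash
python3 - <<'E'
from h import *
st()
snap('wrist','wr14');crop('wr14',0,0,512,384,1.5,'wr14b')
snap('scene','sc14');crop('sc14',100,150,300,350,3,'sc14b')
E
```

```text
{'time': 30.0, 'tool_pos': [594.9, -352.8, 152.6], 'tcp_rot': [179.9, 0.1, 90.0], 'ft_force': [0.1, 0.0, -0.6], 'joint_pos': [-34.9, 24.2, 74.5, -0.0, 81.1, -34.9], 'finger_gap': 39.8}
```

View pics/wr14b.png

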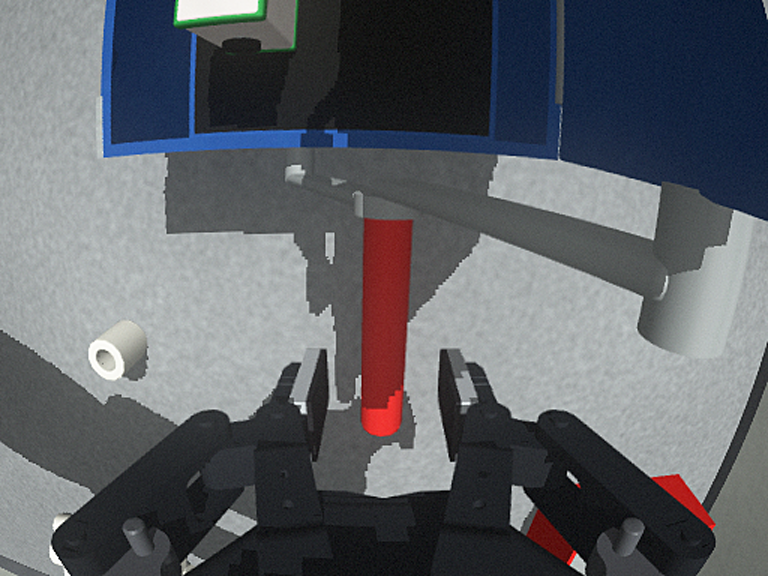

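View pics/sc14b.png

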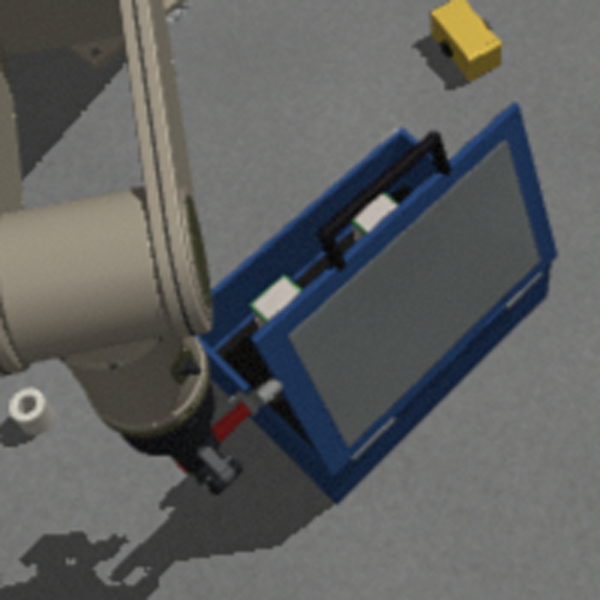

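>>> {"api": "move_arm", "payload": {
  "rows": [
    [[0,-0.004,0,0,0,0],[0,-0.008,0,0,0,0],[0,-0.012,0,0,0,0],[0,-0.015,-0.001,0,0,0],[0,-0.018,-0.002,0,0,0],[0,-0.021,-0.003,0,0,0],[0,-0.024,-0.004,0,0,0],[0,-0.027,-0.005,0,0,0],[0,-0.03,-0.006,0,0,0],[0,-0.033,-0.007,0,0,0]]
  ]
}}

```text
time: 31.15
tool_pos: [561.0, -352.4, 158.4]
tcp_rot: [-180.0, -0.0, 90.0]
ft_force: [2.2, -0.2, 0.7]
finger_gap: 40.0
```

>>> {"api": "move_arm", "payload": {
  "rows": [
    [[0,-0.003,0,0,0,0],[0,-0.006,-0.001,0,0,0],[0,-0.009,-0.001,0,0,0],[0,-0.012,-0.002,0,0,0],[0,-0.015,-0.002,0,0,0],[0,-0.018,-0.002,0,0,0],[0,-0.02,-0.003,0,0,0],[0,-0.021,-0.003,0,0,0],[0,-0.021,-0.003,0,0,0],[0,-0.021,-0.003,0,0,0]]
  ]
}}

```text
time: 32.15
tool_pos: [540.1, -352.4, 161.2]
tcp_rot: [-180.0, -0.0, 90.0]
ft_force: [-0.0, -1.2, 0.8]
finger_gap: 40.6
```

```bash
python3 - <<'E'
from h import *
st()
snap('wrist','wr15');crop('wr15',0,0,512,384,1.5,'wr15b')
snap('scene','sc15');crop('sc15',100,150,300,350,3,'sc15b')
E
```

```text
{'time': 32.2, 'tool_pos': [540.1, -352.4, 161.2], 'tcp_rot': [-180.0, -0.0, 90.0], 'ft_force': [-0.0, -1.2, 0.8], 'joint_pos': [-37.7, 17.0, 82.7, -0.0, 80.4, -37.6], 'finger_gap': 40.6}
```

View pics/wr15b.png

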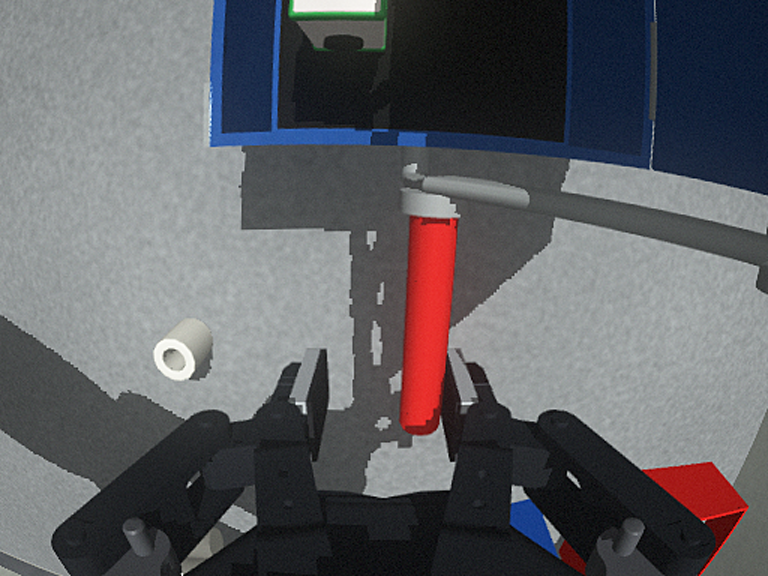

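View pics/sc15b.png

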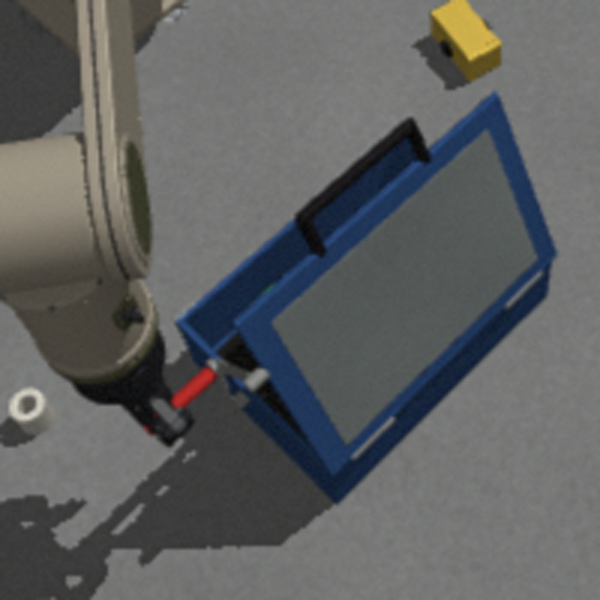

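The stay is broken, with the knuckle over centre and the lid a bit lower but held. I'll retreat upward and measure the handle.

>>> {"api": "move_arm", "payload": {
  "rows": [
    [[0,0.006,-0.01,0,0,0],[0,0.006,-0.03,0,0,0],[0,0,-0.06,0,0,0],[0,-0.01,-0.1,0,0,0],[0,-0.03,-0.14,0,0,0],[0,-0.05,-0.18,0,0,0],[0,-0.06,-0.22,0,0,0],[0,-0.06,-0.25,0,0,0],[0,-0.06,-0.25,0,0,0],[0,-0.06,-0.25,0,0,0]]
  ]
}}

```text
time: 33.25
tool_pos: [480.9, -352.5, 413.0]
tcp_rot: [179.9, 0.1, 90.0]
ft_force: [-0.7, -0.2, -0.8]
finger_gap: 40.1
```

```bash
python3 - <<'E'
from h import *
st()
snap('wrist','wr16');crop('wr16',0,0,512,384,1.5,'wr16b')
snap('scene','sc16');crop('sc16',120,140,300,300,4.4,'sc16b')
snap('top','top16');crop('top16',220,130,380,250,5,'top16b')
E
```

```text
{'time': 33.2, 'tool_pos': [480.9, -352.5, 413.0], 'tcp_rot': [179.9, 0.1, 90.0], 'ft_force': [-0.7, -0.2, -0.8], 'joint_pos': [-41.2, 6.6, 68.2, 0.0, 105.0, -41.2], 'finger_gap': 40.1}
```

View pics/wr16b.png

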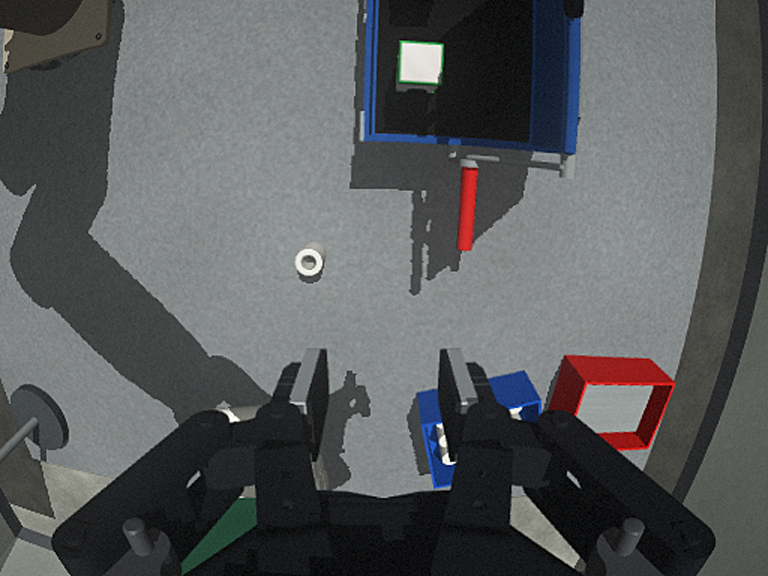

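View pics/sc16b.png

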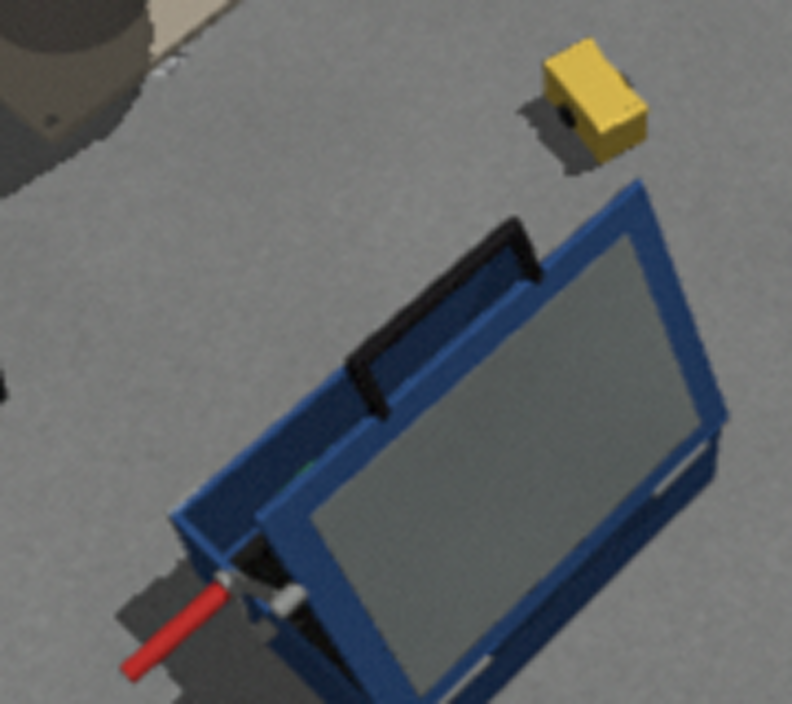

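View pics/top16b.png

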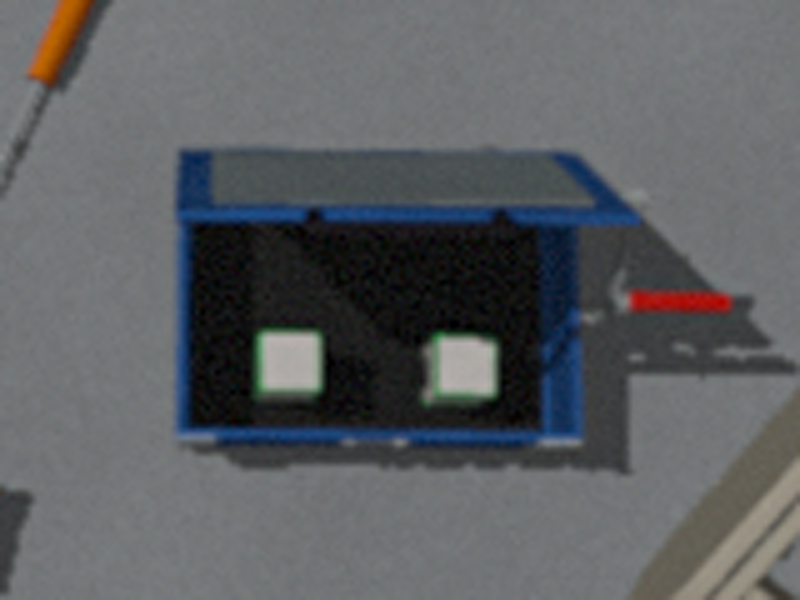

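```bash
python3 - <<'E'
from h import *
th=np.radians(-1.7);X=np.array([np.cos(th),np.sin(th),0]);Y=np.array([-np.sin(th),np.cos(th),0]);O=np.array([571.6,-124.5,0])
H=O+105*X+[0,0,100]
for ph in (60,62,64,66,68,70):
    c=H+248*(-np.cos(np.radians(ph))*X+np.array([0,0,np.sin(np.radians(ph))]))
    r=[]
    for k in(54,-54):
        p=np.array(proj('sc16',c+k*Y)); r.append(((p-[120,140])*4.4).round(0).tolist())
    e=H+212*(-np.cos(np.radians(ph))*X+np.array([0,0,np.sin(np.radians(ph))]))
    for k in(150,-150):
        p=np.array(proj('top16',e+k*Y)); r.append(((p-[220,130])*5).round(0).tolist())
    print(ph,c.round(1),r)
E
```

```text
60 [ 552.6 -123.9  314.8] [[472.0, 217.0], [331.0, 336.0], [171.0, 250.0], [635.0, 254.0]]
62 [ 560.2 -124.2  319. ] [[481.0, 220.0], [340.0, 341.0], [171.0, 240.0], [636.0, 243.0]]
64 [ 567.9 -124.4  322.9] [[490.0, 224.0], [349.0, 346.0], [171.0, 229.0], [637.0, 232.0]]
66 [ 575.7 -124.6  326.6] [[500.0, 229.0], [358.0, 352.0], [171.0, 217.0], [638.0, 221.0]]
68 [ 583.7 -124.9  329.9] [[509.0, 234.0], [367.0, 357.0], [171.0, 206.0], [639.0, 210.0]]
70 [ 591.8 -125.1  333. ] [[519.0, 240.0], [377.0, 364.0], [171.0, 195.0], [640.0, 198.0]]
```

```bash
python3 - <<'E'
from h import *
goto(576,-126,400,88.3);goto(576,-126,318,88.3)
E
```

```text
row [0.226, 0.0957, 0.0098] [-0.13, -0.1, 1.69] n>= 4.9
row [0.2258, 0.0959, 0.0918] [-0.13, -0.1, 1.69] n>= 5.2
```

>>> {"api": "move_arm", "payload": {
  "rows": [
    [[0.03,0.013,0,0,0,0.5],[0.07,0.03,0.002,0,0,1],[0.11,0.047,0.004,0,0,1.5],[0.15,0.064,0.006,0,0,1.7],[0.19,0.08,0.008,0,0,1.7],[0.215,0.091,0.01,0,0,1.7],[0.226,0.0957,0.01,0,0,1.7],[0.226,0.0957,0.01,0,0,1.7],[0.226,0.0957,0.01,0,0,1.7]]
  ]
}}

```text
time: 34.3
tool_pos: [575.8, -127.1, 400.6]
tcp_rot: [-179.9, 0.0, 88.3]
ft_force: [0.0, -0.6, 0.2]
finger_gap: 40.2
```

```bash
python3 - <<'E'
from h import *
st();goto(576,-126,318,88.3)
snap('wrist','wr17');crop('wr17',0,0,512,384,1.5,'wr17b')
snap('scene','sc17');crop('sc17',120,100,300,300,3,'sc17b')
print([tuple(np.round(np.array(proj('wr17',[576+k*.03,-126+k,326.6],True))*1.5)) for k in(-60,0,60)])
E
```

```text
{'time': 34.3, 'tool_pos': [575.8, -127.1, 400.6], 'tcp_rot': [-179.9, 0.0, 88.3], 'ft_force': [0.0, -0.6, 0.2], 'joint_pos': [-17.4, 5.6, 70.7, -0.0, 103.8, -15.7], 'finger_gap': 40.2}
row [0.0011, 0.0003, 0.0826] [-0.08, 0.01, -0.03] n>= 1.7
[(np.float64(384.0), np.float64(403.0)), (np.float64(384.0), np.float64(302.0)), (np.float64(384.0), np.float64(181.0))]
```

View pics/wr17b.png

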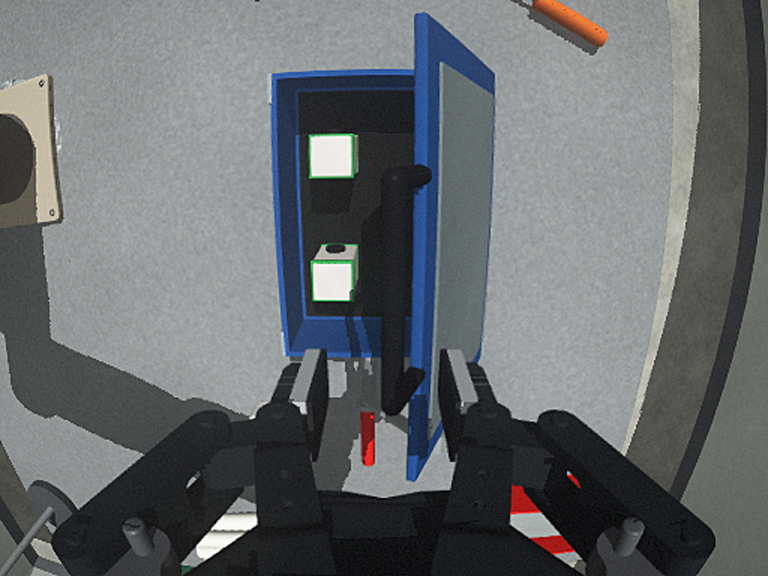

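View pics/sc17b.png

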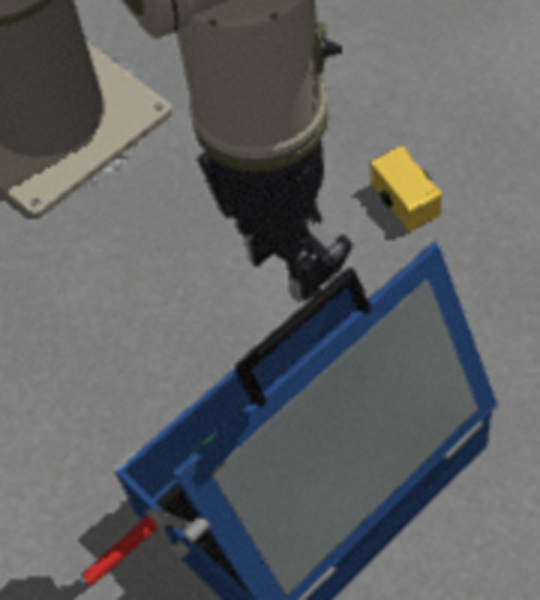

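```bash
python3 - <<'E'
from h import *
for u,v in((397,300),(397,230),(394,380)):
  for z in(326,332): print(u,v,z,px('wr17',u/1.5,v/1.5,z,True).round(1))
crop('wr17',240,100,300,280,4,'w17c')
E
```

```text
397 300 326 [ 582.7 -125.1  326. ]
397 300 332 [ 582.6 -122.9  332. ]
397 230 326 [583.4 -89.5 326. ]
397 230 332 [583.3 -88.3 332. ]
394 380 326 [ 580.3 -171.3  326. ]
394 380 332 [ 580.2 -167.7  332. ]
```

View pics/w17c.png

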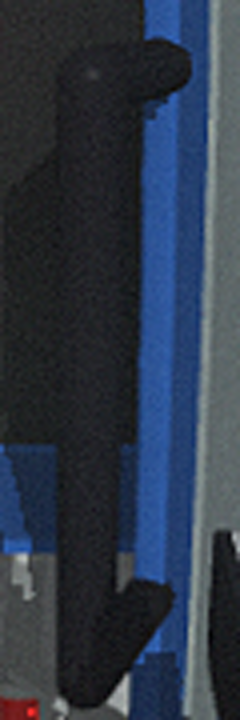

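>>> {"api": "move_arm", "payload": {
  "rows": [
    [[0.001,0.006,0.01,0,0,0],[0.001,0.006,0.025,0,0,0],[0.001,0.006,0.04,0,0,0],[0.001,0.006,0.055,0,0,0],[0.001,0.006,0.067,0,0,0],[0.001,0.006,0.075,0,0,0],[0.001,0.006,0.079,0,0,0],[0.001,0.006,0.08,0,0,0],[0.001,0.006,0.08,0,0,0]]
  ]
}}

```text
time: 35.3
tool_pos: [582.3, -125.6, 321.8]
tcp_rot: [180.0, 0.0, 88.3]
ft_force: [-0.2, 0.7, 0.2]
finger_gap: 40.1
```

```bash
python3 - <<'E'
from h import *
st()
snap('wrist','wr18');crop('wr18',100,100,400,330,2.6,'wr18b')
E
```

```text
{'time': 35.3, 'tool_pos': [582.3, -125.6, 321.8], 'tcp_rot': [180.0, 0.0, 88.3], 'ft_force': [-0.2, 0.7, 0.2], 'joint_pos': [-17.1, 5.7, 78.7, -0.0, 95.6, -15.4], 'finger_gap': 40.1}
```

View pics/wr18b.png

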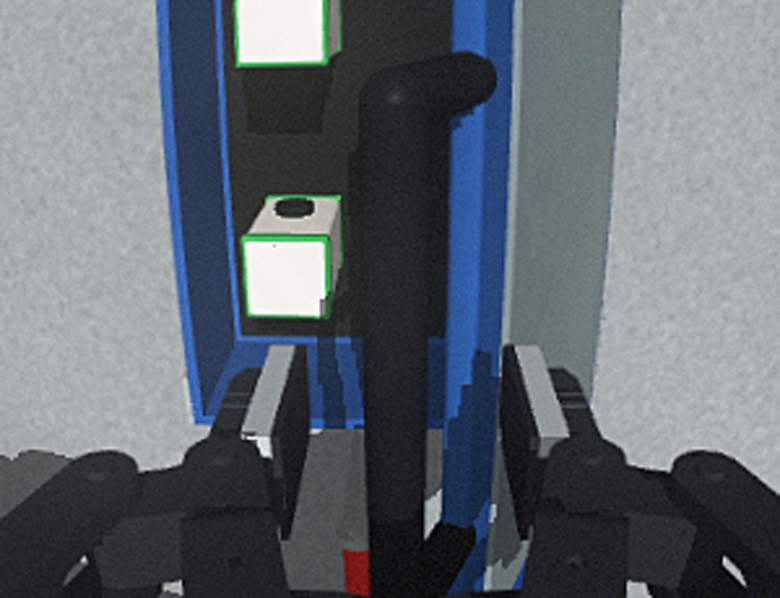

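>>> {"api": "move_arm", "payload": {
  "rows": [
    [[0,0,0,0,0,0],[0,0,0,0,0,0],[0,0,0,0,0,0],[0,0,0,0,0,0],[0,0,0,0,0,0],[0,0,0,0,0,0],[0,0,0,0,0,0],[0,0,0,0,0,0]]
  ],
  "grip": 0,
  "newtons": 30
}}

```text
time: 36.15
tool_pos: [582.2, -125.6, 322.0]
tcp_rot: [180.0, 0.0, 88.3]
ft_force: [-3.4, 1.1, 5.6]
finger_gap: 10.9
```

```bash
python3 - <<'E'
from h import *
st()
snap('scene','sc19');crop('sc19',120,100,300,300,3,'sc19b')
s=sensors.sense()['tool_pos'];print(s)
E
```

```text
{'time': 36.2, 'tool_pos': [582.2, -125.6, 322.0], 'tcp_rot': [180.0, 0.0, 88.3], 'ft_force': [-3.4, 1.1, 5.6], 'joint_pos': [-17.1, 5.7, 78.7, -0.0, 95.6, -15.4], 'finger_gap': 10.9}
[ 582.20383098 -125.55090991  321.97779141]
```

View pics/sc19b.png

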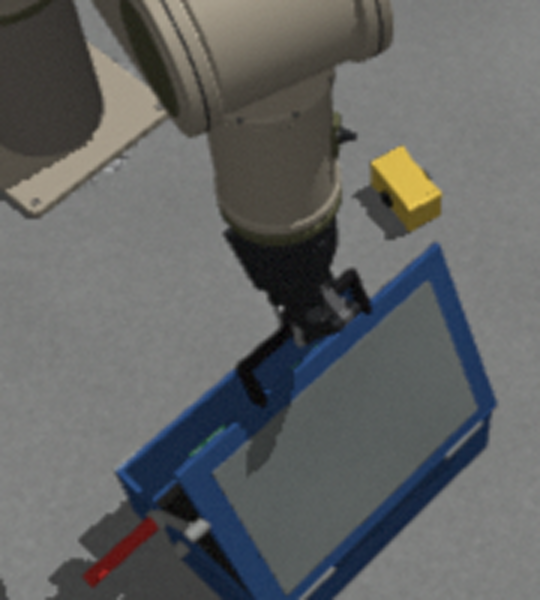

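```bash
python3 - <<'E'
import numpy as np
p0=np.radians(67.65)
def tab(a,bs):
    a=np.radians(a)
    print([[0,round(-.248*(np.cos(np.radians(b))-np.cos(a)),3),round(.248*(np.sin(a)-np.sin(np.radians(b))),3),0,0,0] for b in bs])
tab(67.65,[67,66,64.5,63,61.5,60,58.5,57,55.5,54,52.5,51,50])
E
```

```text
[[0, np.float64(-0.003), np.float64(0.001), 0, 0, 0], [0, np.float64(-0.007), np.float64(0.003), 0, 0, 0], [0, np.float64(-0.012), np.float64(0.006), 0, 0, 0], [0, np.float64(-0.018), np.float64(0.008), 0, 0, 0], [0, np.float64(-0.024), np.float64(0.011), 0, 0, 0], [0, np.float64(-0.03), np.float64(0.015), 0, 0, 0], [0, np.float64(-0.035), np.float64(0.018), 0, 0, 0], [0, np.float64(-0.041), np.float64(0.021), 0, 0, 0], [0, np.float64(-0.046), np.float64(0.025), 0, 0, 0], [0, np.float64(-0.051), np.float64(0.029), 0, 0, 0], [0, np.float64(-0.057), np.float64(0.033), 0, 0, 0], [0, np.float64(-0.062), np.float64(0.037), 0, 0, 0], [0, np.float64(-0.065), np.float64(0.039), 0, 0, 0]]
```

>>> {"api": "move_arm", "payload": {
  "rows": [
    [[0,-0.003,0.001,0,0,0],[0,-0.007,0.003,0,0,0],[0,-0.012,0.006,0,0,0],[0,-0.018,0.008,0,0,0],[0,-0.024,0.011,0,0,0],[0,-0.03,0.015,0,0,0],[0,-0.035,0.018,0,0,0],[0,-0.041,0.021,0,0,0],[0,-0.046,0.025,0,0,0],[0,-0.051,0.029,0,0,0],[0,-0.057,0.033,0,0,0],[0,-0.062,0.037,0,0,0],[0,-0.065,0.039,0,0,0],[0,-0.065,0.039,0,0,0]]
  ]
}}

```text
time: 37.6
tool_pos: [516.4, -123.5, 281.1]
tcp_rot: [-179.9, -0.0, 88.3]
ft_force: [-0.9, -1.1, -3.5]
finger_gap: 10.8
```

```bash
python3 - <<'E'
from h import *
st()
snap('wrist','wr20');crop('wr20',100,100,400,330,2.6,'wr20b')
snap('scene','sc20');crop('sc20',120,100,300,300,3,'sc20b')
E
```

```text
{'time': 37.6, 'tool_pos': [516.4, -123.5, 281.1], 'tcp_rot': [-179.9, -0.0, 88.3], 'ft_force': [-0.9, -1.1, -3.5], 'joint_pos': [-19.0, -4.0, 92.6, -0.0, 91.5, -17.2], 'finger_gap': 10.8}
```

View pics/wr20b.png

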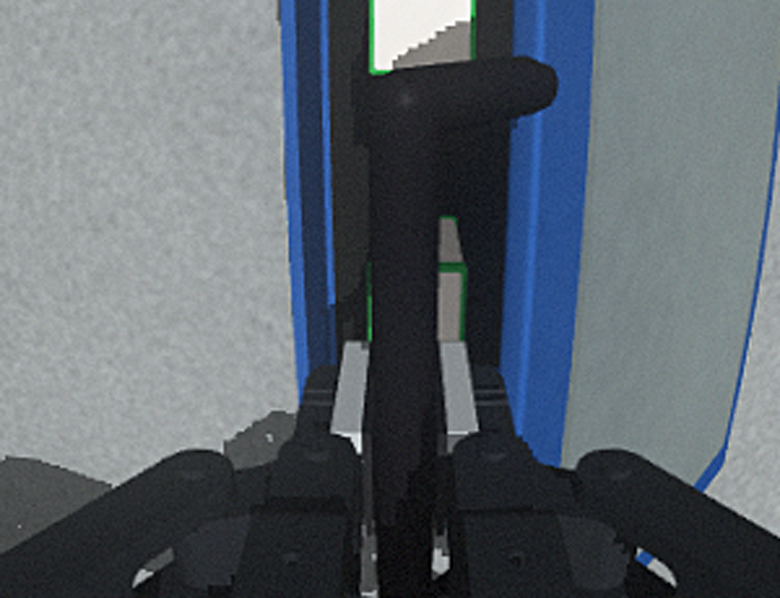

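View pics/sc20b.png

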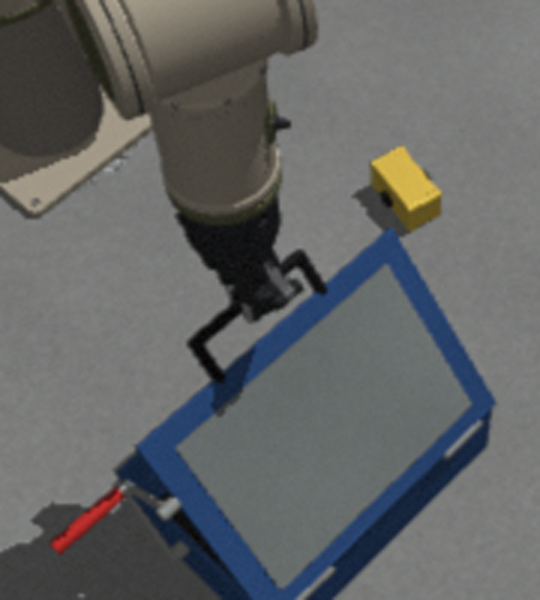

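```bash
python3 - <<'E'
import numpy as np
def tab(a,bs):
    a=np.radians(a)
    print([[float(round(-.248*(np.cos(np.radians(b))-np.cos(a)),4)),float(round(.248*(np.sin(a)-np.sin(np.radians(b))),4))] for b in bs])
tab(49.8,[49,47.5,46,44,42,40,38,36,34,32,30.5,29,28])
tab(28,[27,25.5,24,22,20,18,16,14,12,10,8.5,7,6])
E
```

```text
[[-0.0026, 0.0023], [-0.0075, 0.0066], [-0.0122, 0.011], [-0.0183, 0.0171], [-0.0242, 0.0235], [-0.0299, 0.03], [-0.0354, 0.0367], [-0.0406, 0.0437], [-0.0455, 0.0507], [-0.0502, 0.058], [-0.0536, 0.0636], [-0.0568, 0.0692], [-0.0589, 0.073]]
[[-0.002, 0.0038], [-0.0049, 0.0097], [-0.0076, 0.0156], [-0.011, 0.0235], [-0.0141, 0.0316], [-0.0169, 0.0398], [-0.0194, 0.0481], [-0.0217, 0.0564], [-0.0236, 0.0649], [-0.0253, 0.0734], [-0.0263, 0.0798], [-0.0272, 0.0862], [-0.0277, 0.0905]]
```

>>> {"api": "move_arm", "payload": {
  "rows": [
    [[0,-0.0026,0.0023,0,0,0],[0,-0.0075,0.0066,0,0,0],[0,-0.012,0.011,0,0,0],[0,-0.018,0.017,0,0,0],[0,-0.024,0.0235,0,0,0],[0,-0.03,0.03,0,0,0],[0,-0.0355,0.037,0,0,0],[0,-0.0405,0.0435,0,0,0],[0,-0.0455,0.051,0,0,0],[0,-0.05,0.058,0,0,0],[0,-0.0535,0.0635,0,0,0],[0,-0.057,0.069,0,0,0],[0,-0.059,0.073,0,0,0],[0,-0.059,0.073,0,0,0]]
  ]
}}

```text
time: 39.1
tool_pos: [457.5, -121.7, 208.3]
tcp_rot: [-179.9, -0.0, 88.3]
ft_force: [-2.2, -0.8, -2.5]
finger_gap: 10.6
```

```bash
python3 - <<'E'
from h import *
st()
snap('scene','sc21');crop('sc21',120,100,300,300,3,'sc21b')
p=sensors.sense()['tool_pos'];print(np.degrees(np.arccos((676.5-p[0])/248)),np.degrees(np.arcsin((p[2]+7.4-100)/248)))
E
```

```text
{'time': 39.1, 'tool_pos': [457.5, -121.7, 208.3], 'tcp_rot': [-179.9, -0.0, 88.3], 'ft_force': [-2.2, -0.8, -2.5], 'joint_pos': [-21.1, -11.5, 107.0, -0.0, 84.6, -19.4], 'finger_gap': 10.6}
28.060666186069998 27.88559222087112
```

View pics/sc21b.png

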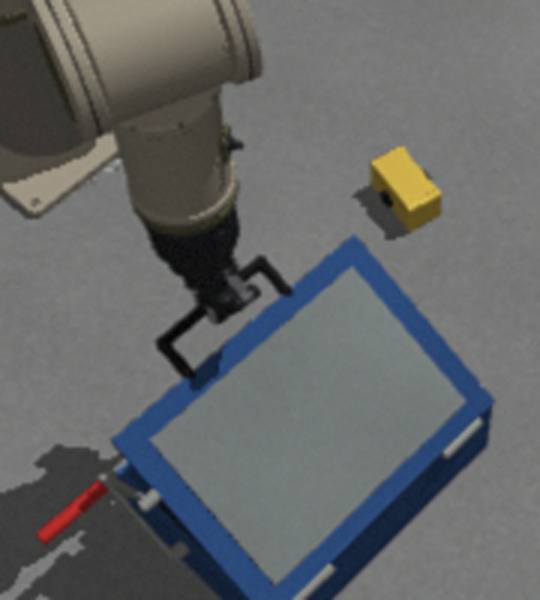

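>>> {"api": "move_arm", "payload": {
  "rows": [
    [[0,-0.002,0.004,0,0,0],[0,-0.005,0.0095,0,0,0],[0,-0.0075,0.0155,0,0,0],[0,-0.011,0.0235,0,0,0],[0,-0.014,0.0315,0,0,0],[0,-0.017,0.04,0,0,0],[0,-0.0195,0.048,0,0,0],[0,-0.0215,0.0565,0,0,0],[0,-0.0235,0.065,0,0,0],[0,-0.0255,0.073,0,0,0],[0,-0.0265,0.08,0,0,0],[0,-0.027,0.086,0,0,0],[0,-0.0275,0.09,0,0,0],[0,-0.0275,0.09,0,0,0]]
  ]
}}

```text
time: 40.55
tool_pos: [429.5, -120.9, 117.6]
tcp_rot: [-179.8, -0.0, 88.3]
ft_force: [-6.1, -0.1, -3.3]
finger_gap: 10.7
```

>>> {"api": "move_arm", "payload": {
  "rows": [
    [[0,0,0.004,0,0,0],[0,0,0.008,0,0,0],[0,0.0005,0.012,0,0,0],[0,0.0005,0.015,0,0,0],[0,0.0005,0.018,0,0,0],[0,0.0005,0.02,0,0,0],[0,0.0005,0.021,0,0,0],[0,0.0005,0.022,0,0,0],[0,0.0005,0.022,0,0,0]]
  ]
}}

```text
time: 41.45
tool_pos: [427.8, -120.7, 94.9]
tcp_rot: [-179.6, -0.0, 88.3]
ft_force: [-13.4, -2.3, -1.5]
finger_gap: 10.6
```

>>> {"api": "move_arm", "payload": {
  "rows": [
    [[0,-0.0007,0.001,0,0,0],[0,-0.0014,0.002,0,0,0],[0,-0.0014,0.003,0,0,0],[0,-0.0014,0.004,0,0,0],[0,-0.0014,0.004,0,0,0]]
  ]
}}

```text
time: 41.95
tool_pos: [427.8, -120.8, 91.6]
tcp_rot: [-179.7, -0.0, 88.3]
ft_force: [-10.5, -2.0, -1.7]
finger_gap: 11.0
```

```bash
python3 - <<'E'
from h import *
st()
snap('scene','sc22');crop('sc22',120,120,320,320,3.5,'sc22b')
E
```

```text
{'time': 42.0, 'tool_pos': [427.8, -120.8, 91.6], 'tcp_rot': [-179.7, -0.0, 88.3], 'ft_force': [-10.5, -2.0, -1.7], 'joint_pos': [-22.3, -9.7, 118.2, -0.1, 71.8, -20.6], 'finger_gap': 11.0}
```

View pics/sc22b.png

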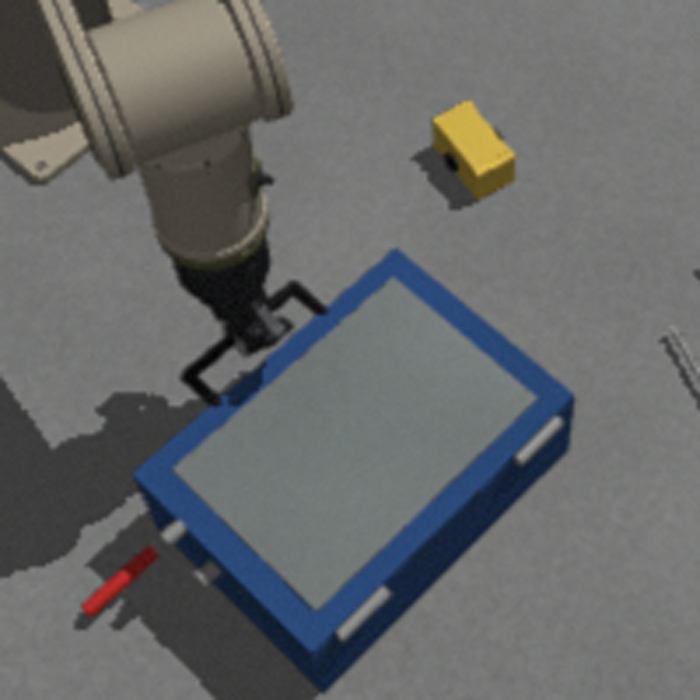

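>>> {"api": "move_arm", "payload": {
  "rows": [
    [[0,-0.001,0.001,0,0,0],[0,-0.001,0.002,0,0,0],[0,-0.001,0.003,0,0,0],[0,-0.001,0.003,0,0,0]]
  ]
}}

```text
time: 42.4
tool_pos: [427.8, -120.9, 91.2]
tcp_rot: [-179.9, -0.0, 88.3]
ft_force: [-18.0, 4.6, 21.1]
finger_gap: 10.3
```

>>> {"api": "move_arm", "payload": {
  "rows": [
    [[0,0,-0.003,0,0,0],[0,0,-0.003,0,0,0],[0,0,-0.003,0,0,0],[0,0,-0.003,0,0,0],[0,0,-0.003,0,0,0],[0,0,-0.003,0,0,0]]
  ],
  "grip": 0.3
}}

```text
time: 43.0
tool_pos: [428.8, -120.9, 93.1]
tcp_rot: [-180.0, -0.0, 88.3]
ft_force: [-0.6, -0.0, -0.0]
finger_gap: 25.6
```

```bash
python3 - <<'E'
from h import *
st()
snap('wrist','wr23');crop('wr23',100,100,400,330,2.6,'wr23b')
E
```

```text
{'time': 43.0, 'tool_pos': [428.8, -120.9, 93.1], 'tcp_rot': [-180.0, -0.0, 88.3], 'ft_force': [-0.6, -0.0, -0.0], 'joint_pos': [-22.3, -9.9, 118.2, 0.0, 71.8, -20.6], 'finger_gap': 25.6}
```

View pics/wr23b.png

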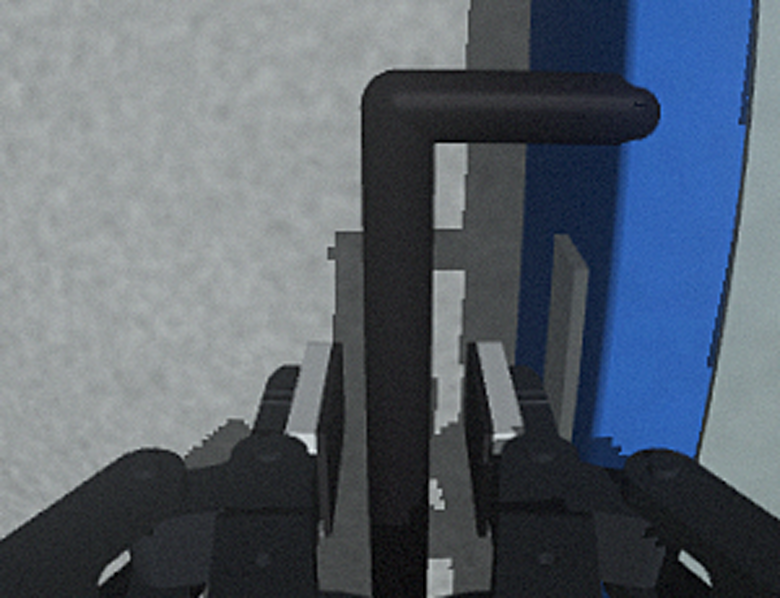

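Free of the handle, zero force. I'll rise straight up.

>>> {"api": "move_arm", "payload": {
  "rows": [
    [[0,0,-0.01,0,0,0],[0,0,-0.025,0,0,0],[0,0,-0.045,0,0,0],[0,0,-0.07,0,0,0],[0,0,-0.1,0,0,0],[0,-0.01,-0.14,0,0,0],[0,-0.02,-0.18,0,0,0],[0,-0.03,-0.2,0,0,0],[0,-0.03,-0.2,0,0,0],[0,-0.03,-0.2,0,0,0]]
  ]
}}

```text
time: 44.05
tool_pos: [399.1, -120.1, 294.0]
tcp_rot: [179.9, 0.0, 88.3]
ft_force: [-0.9, -0.4, -0.7]
finger_gap: 25.7
```

```bash
python3 - <<'E'
from h import *
st()
snap('scene','sc24');crop('sc24',120,120,320,320,3.5,'sc24b')
snap('wrist','wr24');crop('wr24',0,0,512,384,1.5,'wr24b')
snap('top','top24');crop('top24',0,0,512,384,1.5,'top24b')
E
```

```text
{'time': 44.0, 'tool_pos': [399.1, -120.1, 294.0], 'tcp_rot': [179.9, 0.0, 88.3], 'ft_force': [-0.9, -0.4, -0.7], 'joint_pos': [-23.8, -22.9, 107.3, 0.0, 95.5, -22.1], 'finger_gap': 25.7}
```

View pics/sc24b.png

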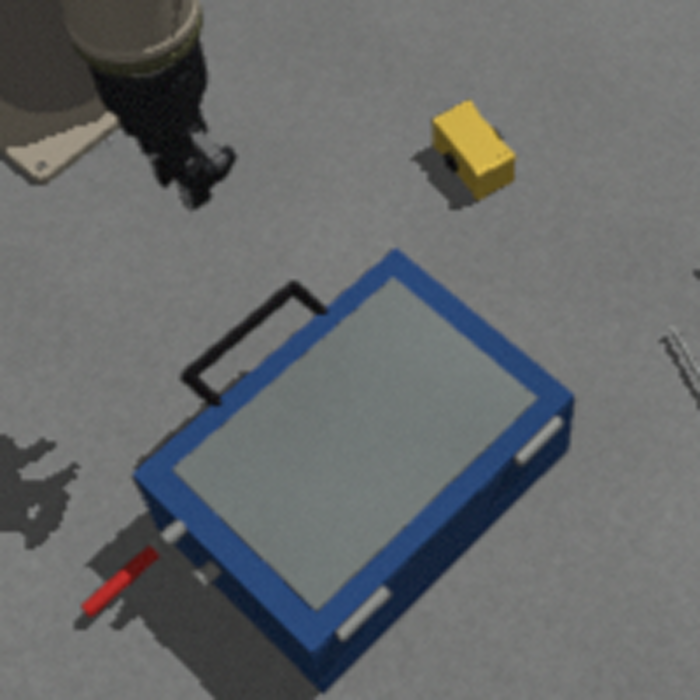

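View pics/wr24b.png

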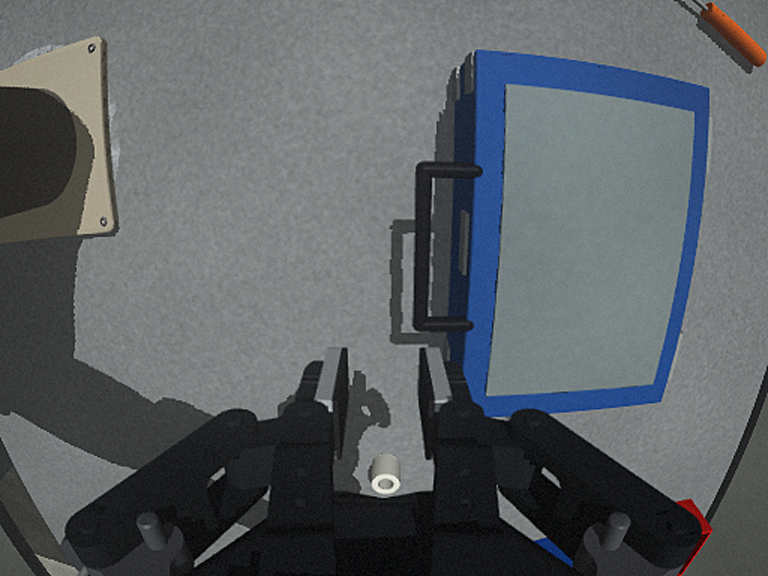

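View pics/top24b.png

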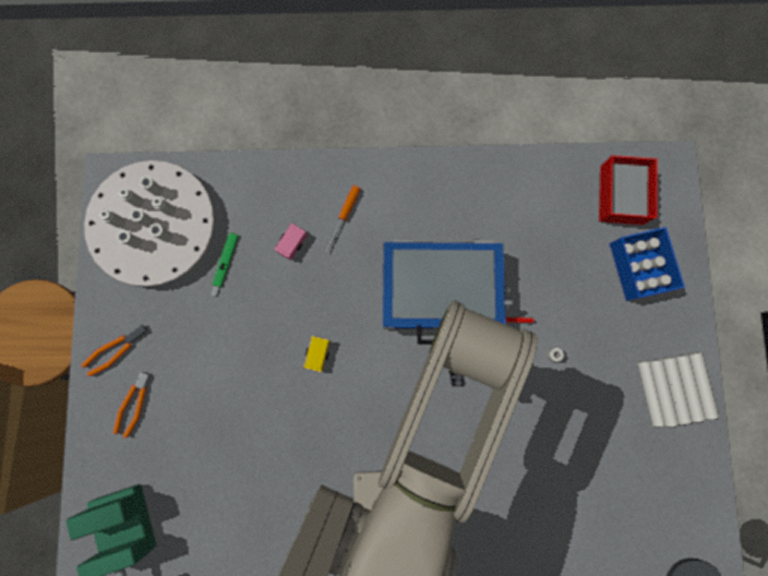

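```bash
python3 - <<'E'
from h import *
A=tri(('sc24',295/3.5+120,285/3.5+120),('wr24',422/1.5,168/1.5,True));B=tri(('sc24',185/3.5+120,378/3.5+120),('wr24',422/1.5,325/1.5,True));print(A,B)
hand_in()
E
```

```text
[429.09160297 -59.0899562  103.19130459] [ 426.96673283 -183.12871478  103.01719396]
the job is handed in; nothing more can be done
```

I handed the job in at about 44 s of the 210 s allowed. I saw no failed check; the hand-in itself reports no verdict.

- **Tins:** two white tins were on the bench and I saw no third. I lifted each by its buttons and watched which end dipped, about 58° on one and 53° on the other. I then walked each upright on its heavy end and stood it in the chest. Before the lid came down, the pictures showed both standing clear of the walls.
- **Stay:** I pulled the red bar towards the robot by about 40 mm. The stay broke, and the lid stayed up at roughly 66–68° (about 1.15–1.18 rad).
- **Lid:** I lowered it by the handle at no more than about 0.35 rad/s until it met a firm stop at about 21 N, then released it. Both ends of the handle measured about 103 mm up, against about 104 mm expected when shut. I judged that the stay had folded from the red bar's position in the pictures, not from a joint reading.
- **Left alone:** the last pictures showed the screwdriver, cutter, ceramic sleeve and the yellow and pink look-alikes where they started. The arm was clear of everything with near-zero wrist force.

The camera views disagreed by up to about 6 mm on the handle's position, and I corrected for that at the close look before gripping.

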